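Make up two spoiler repair kits from the stock

ROBOT

A 6-joint arm with a two-finger parallel gripper is mounted at the origin on the work surface. World frame = base frame: x ahead of the robot, y to its left, z up, the work surface at z = 0. Lengths are in m, angles in degrees, forces in N, time in s.
With the tool pointing down it reaches from about 0.375 to 0.9 m from the base axis. Payload 3.1 kg.
Tool frame: the origin (TCP) lies on the centre line of the jaws, within the pads' length; the fingertips stand 8 mm ahead of it and the grasp point (between the pads) lies 11 mm behind it; y points along the fingers, x is the direction in which the jaws open and shut, and the axes are right-handed (so a half turn about y gives the same grasp; the last joint's range is limited). The gripper opens to 87 mm and grips with 3 to 60 N. Pads are 19 mm wide; open, the fingers measure 117 mm over their backs; the gripper's body (75 mm by 190 mm) begins 51 mm behind the grasp point.
Start: joints at [56.923, 30.224, 82.088, -0, 67.689, -10.227], TCP at [0.243, 0.576, 0.231] pointing down, gripper open.
Joint ranges: [-176.69, 176.69], [-43.24, 126.21], [12.49, 139.97], [-82, 262], [0, 151.66], [-163.58, 163.58]. Speed limits (degrees/s): [159.86, 159.86, 180, 180, 180, 180].

INTERFACE

Orientations are given as a 3x3 rotation matrix whose columns are the frame's x, y, z axes.
In Python, from rig import read_state, imaging, job, spotter gives the robot as it stands.
- The arm moves only by the tool apply_moves, never from a script. Its argument "steps" is a list of rows, each an object of numbers: "x", "y", "z": the shift along the world's x, y, z in mm; "spin": the turn about the world's z in rad. In form: [{"x": .., "y": .., "z": .., "spin": ..}, ...]. A call has 1 to 12 rows; each row shifts and turns the pose as measured when the row begins; what a row does not reach is not made up. A row lasts 1/10 s, in which the tool goes at most 50 mm and 8.59 degrees, less where a joint would pass 70% of its speed; a pose out of reach is approached as far as the arm can. A call is refused whole if a number of a shift passes 50 or a number of a turn 0.15, either way. A call with a gripper value outside its range is refused whole. "grip" is the finger opening in mm, from 0 to 87, set as the call begins (left out, the last holds). The fingers move at their own pace and stop on an object; the grip force is fixed at half the most. Time passes only in rows, so rows that do not move let the fingers close. It gives the time, the measured TCP pose, the force and the opening at its end, in the units of the state.
- read_state(): the state, without advancing time (a new reading comes with each control period).
- imaging.capture(name): name is "scene" or "top" or "wrist"; returns the picture (400x640x3 uint8, red, green, blue); there is no depth.
- imaging.camera_params(name): a dict with "fov_y" (degrees; the focal length in pixels is half the picture's height over the tangent of half this angle, whatever the lens; pixels are square), "cx", "cy" (the principal point, pixels), "R" (3x3) and "t" (3): a world point X has camera coordinates R X + t. Camera axes: x right, y down, z forward; pixel columns grow to the right and rows downward; lengths in m; the calibration is good to about 2 mm. A picture is of the moment at which its call begins: read the wrist's pose just before it. camera_params takes no time and is no camera call; for the wrist camera it gives the pose at the moment of the call.
- job.hand_in(): hands the job in, once; it reports no verdict.
Trained networks look in the newest picture that a camera, given by its name, has taken for a name from the list of things; names that differ only in an ending like _2 or _b are one class to them, and where a whole thing is asked for, a point or a joint stands for the part that bears it (a point fixed in the world has none). Each returns a list of dicts, best first, with "score" (0 to 1); they miss things now and then, are a little off and sometimes report something else, mostly with a low value. They report only what shows in the picture. A call takes as long as a camera call.
- spotter.cut_out(name, camera): "mask" (400x640 bool, what is visible of it) and "rect" ([left, top, width, height] in pixels, round what is visible of it).
The state is a dict: "time_s": time; "joint_positions": joint angles; "qvel": joint speeds; "tau": joint torques, N m; "position": TCP position; "tcp_rot": TCP orientation; "force": force on the tool from outside, world axes, zero at the start; "moment": the same for the moment, N m; "opening": opening from 0.0 (shut) to 1.0 (fully open).
Only numpy, scipy, OpenCV 4.12 (cv2) and the standard library are available. Lean on these libraries where they do the work, as an engineer would, in place of code of your own. Each camera call takes 0.05 s, during which the arm holds its last target.

TASK

Make up two repair kits from the stock on the bench. Filling kit, in the tray with three equal compartments: the tall tin in the middle one so that it carries level, and the slim bottle and the short sanding block in the two end ones, either way round; finishing kit, in the tray with two unequal compartments: the long sanding block in the long one and the low tin in the short one. Set everything down upright and flat on the tray's floor without dropping it, and leave the roll of tape and the filling knife where they are.

Things in the scene. Friction and masses are not known exactly. Their poses are not given: they have to be found in the camera images.
- tray_three: Flat open sheet-metal kit tray with THREE equal compartments in a row, 88 x 256 mm, standing firm on the table (it does not move). Origin: centre of its underside; own y runs along its long side, x across it, z up. Floor 4 mm thick; outer walls and the two dividers are 4 mm thick and 14 mm high above the table. Each compartment is 80 x 80 mm inside; centres at y = -84, 0 and +84 mm (x = 0).
- tray_two: Flat open sheet-metal kit tray with TWO unequal compartments, 88 x 232 mm, standing firm on the table (it does not move). Origin: centre of its underside; own y runs along its long side, x across it, z up. Floor 4 mm thick; walls and divider 4 mm thick, 14 mm high above the table. Long compartment: 80 mm (x) by 130 mm (y) inside, centre at y = -47 mm. Short compartment: 80 mm (x) by 90 mm (y) inside, centre at y = +67 mm.
- tall_tin: Tall bare-metal tin of filler with a paper band and a flat lid, 50 mm in diameter, 72 mm high, about 0.35 kg, standing on the table. Origin: centre of its underside, z up along its axis.
- low_tin: Low wide metal tin of putty, 60 mm in diameter, 38 mm high, straight sides, about 0.22 kg, standing on the table. Origin: centre of its underside, z up along its axis.
- slim_bottle: Slim white plastic hardener bottle, body 36 mm in diameter up to 52 mm height, then a shoulder and a black cap 23 mm in diameter; 75 mm high in all, about 0.11 kg, standing on the table. Origin: centre of its underside, z up along its axis.
- long_block: The LONG hand sanding block, 95 mm long (own x), 44 mm high, lying on its sanding face: a dark rubber foot 44 mm wide (own y) and 12 mm high, and above it a cork grip 36 mm wide from 12 to 44 mm height. About 0.13 kg. Origin: centre of its underside, z up.
- short_block: The SHORT hand sanding block, the same make but 58 mm long (own x), 44 mm high: dark rubber foot 44 mm wide (own y) and 12 mm high, cork grip 36 mm wide from 12 to 44 mm height. About 0.08 kg. Origin: centre of its underside, z up.
- tape_roll: Bystander: loose roll of pale masking tape lying flat on the table at the left (+y) end of the work, 96 mm outer diameter, 24 mm high. Origin: centre of its underside.
- filling_knife: Bystander: loose broad filling knife lying on the table at the right (-y) end of the work, 225 mm long (own x, blade towards +x), blade 95 mm wide, black handle 18 mm high. Origin: on the table, 115 mm from the handle's end, 110 mm from the blade's edge.

How it is judged:
By the outcome, as a careful person would: the job done as asked, in the order asked, and still so for the second after the job is handed in, with the robot touching nothing.
It also fails if it takes over 112 s, if anything falls off the work surface, if the arm or the gripper's body presses on something with over 40 N, if the wrist force passes 120 N, or if a joint passes its speed limit or range.

## Working session

There is one attempt and no reset: what is moved stays moved. The work goes in short steps, Python scripts to look and compute and a tool call to move; the robot and the scene stay as the last step left them, time stands still between calls to the robot, and variables do not carry over. Pictures are saved under pics/ and viewed, and the job is handed in when it is done.

Besides the shell and the picture viewer there is one more tool, called by a JSON object that holds its "name" and its "arguments", one argument or row to a line. apply_moves: Moves the arm, as the interface text tells. Its arguments: {"type":"object","properties":{"steps":{"type":"array"},"grip":{"type":"number"}},"required":["steps"]}

```bash
ls; mkdir -p pics; python3 - <<'E'
from rig import read_state, imaging
import cv2
s=read_state();print({k:s[k] for k in('time_s','position','tcp_rot','opening')})
for n in('scene','top'):
    im=imaging.capture(n);cv2.imwrite(f'pics/{n}0.png',im[...,::-1]);p=imaging.camera_params(n);print(n,p)
E
```

```text
pics
{'time_s': 0.0, 'position': array([0.24227656, 0.57536283, 0.2295627 ]), 'tcp_rot': array([[ 3.88301298e-01, -1.16955148e-03, -9.21531733e-01],
       [ 9.21530012e-01, -1.81920309e-03,  3.88302881e-01],
       [-2.13059358e-03, -9.99997661e-01,  3.71377864e-04]]), 'opening': 0.9990375640133381}
scene {'fov_y': 50.68982582034726, 'cx': 321.3608798075272, 'cy': 203.32024291303583, 'R': array([[ 0.70594232,  0.7082575 , -0.00409216],
       [ 0.53911278, -0.54107972, -0.64543795],
       [-0.45935046,  0.45343583, -0.76380174]]), 't': array([-0.37133226, -0.27633083,  1.36489899])}
top {'fov_y': 57.78381561564902, 'cx': 318.6636393342735, 'cy': 201.7587943508143, 'R': array([[-0.02631616, -0.99930411, -0.02643415],
       [-0.98491315,  0.03044339, -0.1703505 ],
       [ 0.1710367 ,  0.02155237, -0.9850289 ]]), 't': array([0.01219193, 0.51579382, 1.03441708])}
```

View pics/top0.png

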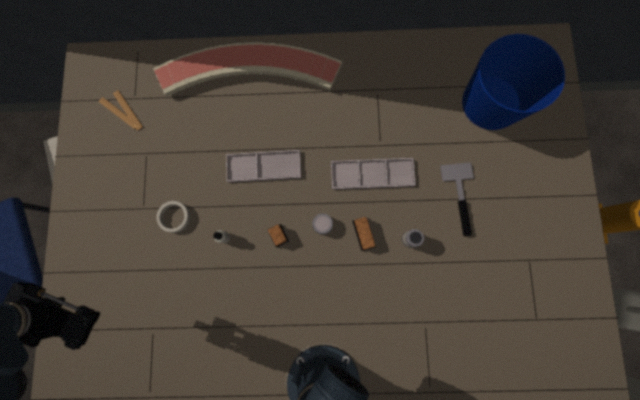

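View pics/scene0.png

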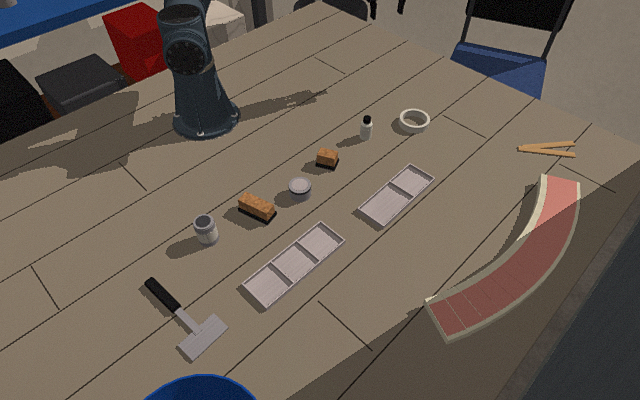

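```bash
cat > h.py <<'E'
import numpy as np, cv2
from scipy.optimize import minimize
from rig import read_state, imaging, job, spotter
def ring(r,z,n=32):
    a=np.linspace(0,2*np.pi,n,endpoint=False);return np.c_[r*np.cos(a),r*np.sin(a),np.full(n,z)]
def box(lx,ly,z0,z1):
    return np.array([[sx*lx/2,sy*ly/2,z] for sx in(-1,1) for sy in(-1,1) for z in(z0,z1)])
def blk(L): return [box(L,.044,0,.012),box(L,.036,.012,.044)]
M={'tray_three':[box(.088,.256,0,.014)],'tray_two':[box(.088,.232,0,.014)],
'tall_tin':[np.r_[ring(.025,0),ring(.025,.072)]],'low_tin':[np.r_[ring(.03,0),ring(.03,.038)]],
'slim_bottle':[np.r_[ring(.018,0),ring(.018,.052),ring(.0115,.058)],np.r_[ring(.0115,.055),ring(.0115,.075)]],
'long_block':blk(.095),'short_block':blk(.058)}
def proj(P,X):
    c=X@np.asarray(P['R']).T+P['t'];f=200/np.tan(np.radians(P['fov_y'])/2)
    return np.c_[f*c[:,0]/c[:,2]+P['cx'],f*c[:,1]/c[:,2]+P['cy']]
def ray(P,u,v,z):
    f=200/np.tan(np.radians(P['fov_y'])/2);R=np.asarray(P['R'])
    d=R.T@np.array([(u-P['cx'])/f,(v-P['cy'])/f,1]);o=-R.T@P['t'];return o+d*(z-o[2])/d[2]
S=4 # supersampling
def sil(P,name,q,z0=0):
    c,s=np.cos(q[2]),np.sin(q[2]);R=np.array([[c,-s,0],[s,c,0],[0,0,1]])
    im=np.zeros((400*S,640*S),np.uint8)
    for V in M[name]:
        p=proj(P,V@R.T+[q[0],q[1],z0]);p=(p+.5)*S-.5
        h=cv2.convexHull(np.round(p*16).astype(np.int32))
        cv2.fillConvexPoly(im,h,255,cv2.LINE_AA,4)
    return cv2.resize(im,(640,400),interpolation=cv2.INTER_AREA)/255.
def fit(name,obs,q0,z0=0):
    """obs: list of (P,mask)"""
    def cost(q):
        t=0
        for P,m in obs:
            a=sil(P,name,q,z0);t+=1-np.minimum(a,m).sum()/np.maximum(a,m).sum()
        return t/len(obs)
    rnd=len(M[name][0])>8
    best=None
    for y in ([0] if rnd else ([q0[2]] if len(q0)>2 else np.radians(np.arange(-90,90,15)))):
        q=np.array([q0[0],q0[1],y]);sx=np.array([q+[.008,0,0],q+[0,.008,0],q+[0,0,.15],q])
        r=minimize(cost,q,method='Nelder-Mead',options=dict(initial_simplex=sx,xatol=1e-4,fatol=1e-4,maxfev=150))
        if best is None or r.fun<best.fun: best=r
    return best.x,best.fun
E
cat > a.py <<'E'
from h import *
import pickle
D={}
for cam in('top','scene'):
    im=imaging.capture(cam);P=imaging.camera_params(cam);v=im[...,::-1].copy()
    for n in M:
        r=spotter.cut_out(n,cam)
        print(cam,n,[(round(x['score'],2),x['rect']) for x in r][:3])
        if r: D[cam,n]=r
        if r: v[r[0]['mask']]=v[r[0]['mask']]//2+np.array([0,0,127],np.uint8)
    cv2.imwrite(f'pics/{cam}1.png',v);D[cam]=P
pickle.dump(D,open('d.pkl','wb'))
E
python3 a.py
```

```text
top tray_three [(0.6, [328.6, 156.8, 85.5, 31.3]), (0.43, [223.2, 153.0, 79.3, 30.6])]
top tray_two [(0.65, [332.0, 157.4, 82.3, 31.3]), (0.61, [227.1, 152.2, 74.6, 29.6])]
top tall_tin [(0.61, [402.3, 229.8, 20.9, 16.0])]
top low_tin [(0.57, [313.6, 211.1, 20.5, 22.3])]
top slim_bottle [(0.69, [212.6, 231.7, 19.5, 10.9]), (0.33, [226.6, 151.9, 74.5, 29.6])]
top long_block [(0.87, [354.5, 215.5, 24.8, 34.5])]
top short_block [(0.69, [264.2, 224.1, 20.0, 22.1])]
scene tray_three [(0.89, [242.0, 218.5, 102.2, 92.8])]
scene tray_two [(0.71, [353.0, 164.2, 84.4, 65.3])]
scene tall_tin [(0.72, [196.3, 212.3, 23.9, 32.7])]
scene low_tin [(0.72, [288.7, 178.1, 21.9, 21.2])]
scene slim_bottle [(0.55, [362.2, 117.5, 9.4, 23.9])]
scene long_block [(0.87, [239.8, 194.5, 37.5, 30.5])]
scene short_block [(0.77, [315.6, 146.8, 23.3, 24.2])]
```

```bash
cat > b.py <<'E'
from h import *
import pickle
D=pickle.load(open('d.pkl','rb'))
D['top','tray_two'].pop(0)
Q={}
for n in M:
    P=D['top'];m=D['top',n][0]['mask'];v,u=np.nonzero(m);q0=ray(P,u.mean(),v.mean(),.02)[:2]
    out=[]
    for cams in(('top',),('scene',),('top','scene')):
        q,f=fit(n,[(D[c],D[c,n][0]['mask'].astype(float)) for c in cams],q0 if cams==('top',) or len(M[n][0])>8 else Q[n]);Q[n]=q
        out.append((np.round(q[:2]*1000,1).tolist(),round(float(np.degrees(q[2])),1),round(f,3)))
    print(n,*out)
pickle.dump(Q,open('q.pkl','wb'))
E
python3 b.py
```

```text
tray_three ([609.1, -169.1], 0.3, np.float64(0.036)) ([608.9, -170.1], 0.5, np.float64(0.027)) ([609.0, -169.7], 0.4, np.float64(0.032))
tray_two ([644.5, 170.7], 2.0, np.float64(0.031)) ([644.9, 169.7], 1.5, np.float64(0.027)) ([644.7, 170.3], 1.7, np.float64(0.03))
tall_tin ([402.4, -273.4], 4.4, np.float64(0.081)) ([402.3, -274.5], -0.4, np.float64(0.046)) ([402.6, -274.4], 1.6, np.float64(0.065))
low_tin ([454.3, -10.2], 1.6, np.float64(0.082)) ([452.6, -9.7], 12.6, np.float64(0.133)) ([454.3, -10.1], 8.1, np.float64(0.109))
slim_bottle ([424.3, 293.4], 3.6, np.float64(0.147)) ([422.1, 294.0], 9.0, np.float64(0.115)) ([423.7, 292.6], 17.5, np.float64(0.135))
long_block ([420.0, -134.8], 14.0, np.float64(0.063)) ([423.9, -134.5], 12.8, np.float64(0.063)) ([421.2, -134.7], 13.6, np.float64(0.077))
short_block ([423.3, 124.4], 27.2, np.float64(0.158)) ([425.5, 123.0], 29.7, np.float64(0.095)) ([424.4, 124.1], 28.1, np.float64(0.133))
```

View pics/scene1.png

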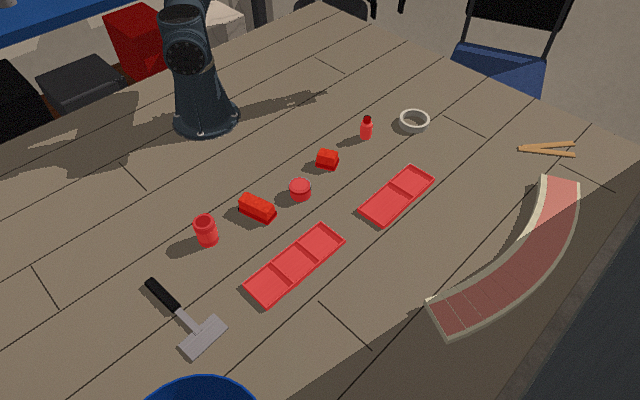

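{"name": "apply_moves", "arguments": {
  "steps": [
    {"x": 22,"y": -42,"z": -7},
    {"x": 22,"y": -42,"z": -7},
    {"x": 22,"y": -42,"z": -7},
    {"x": 22,"y": -42,"z": -7},
    {"x": 22,"y": -42,"z": -7},
    {"x": 22,"y": -42,"z": -7},
    {"x": 22,"y": -42,"z": -7},
    {"x": 22,"y": -42,"z": -7},
    {"x": 20,"y": -42,"z": -7},
    {"x": 0,"y": -42,"z": 0},
    {"x": 0,"y": -42,"z": 0},
    {"x": 0,"y": -42,"z": 0}
  ],
  "grip": 87
}}

```text
invalid input at $.steps[0]: expected keys x, y, z, spin
```

{"name": "apply_moves", "arguments": {
  "steps": [
    {"x": 22,"y": -42,"z": -7,"spin": 0},
    {"x": 22,"y": -42,"z": -7,"spin": 0},
    {"x": 22,"y": -42,"z": -7,"spin": 0},
    {"x": 22,"y": -42,"z": -7,"spin": 0},
    {"x": 22,"y": -42,"z": -7,"spin": 0},
    {"x": 22,"y": -42,"z": -7,"spin": 0},
    {"x": 22,"y": -42,"z": -7,"spin": 0},
    {"x": 22,"y": -42,"z": -7,"spin": 0},
    {"x": 20,"y": -42,"z": -7,"spin": 0},
    {"x": 0,"y": -42,"z": 0,"spin": 0},
    {"x": 0,"y": -42,"z": 0,"spin": 0},
    {"x": 0,"y": -42,"z": 0,"spin": 0}
  ],
  "grip": 87
}}

```text
time_s: 2.1
position: [0.4483, 0.0605, 0.1689]
tcp_rot: [[0.377, 0.017, -0.926], [0.926, 0.011, 0.377], [0.017, -1.0, -0.012]]
force: [0.8, 0.5, -0.5]
opening: 1.003
```

{"name": "apply_moves", "arguments": {
  "steps": [
    {"x": -4,"y": -42,"z": -2,"spin": 0},
    {"x": -4,"y": -42,"z": -2,"spin": 0},
    {"x": -4,"y": -42,"z": -2,"spin": 0},
    {"x": -6,"y": -42,"z": -2,"spin": 0},
    {"x": -6,"y": -42,"z": -2,"spin": 0},
    {"x": -6,"y": -42,"z": 0,"spin": 0},
    {"x": -6,"y": -42,"z": 0,"spin": 0},
    {"x": -8,"y": -30,"z": 0,"spin": 0},
    {"x": 0,"y": 0,"z": 0,"spin": 0},
    {"x": 0,"y": 0,"z": 0,"spin": 0}
  ]
}}

```text
time_s: 3.1
position: [0.4052, -0.2867, 0.1614]
tcp_rot: [[0.385, 0.03, -0.922], [0.923, 0.002, 0.386], [0.013, -1.0, -0.027]]
force: [1.2, 0.0, -0.8]
opening: 1.001
```

```bash
cat > w.py <<'E'
from h import *
import sys,pickle
n=sys.argv[1]; tag=sys.argv[2]
P=imaging.camera_params('wrist');s=read_state()
im=imaging.capture('wrist');v=im[...,::-1].copy()
print('tcp',np.round(s['position']*1000,1),'jaw',np.degrees(np.arctan2(s['tcp_rot'][1,0],s['tcp_rot'][0,0])).round(1),'ydir',np.round(s['tcp_rot'][:,1],3),'t',s['time_s'])
Q=pickle.load(open('q.pkl','rb'))
if n!='-':
  r=spotter.cut_out(n,'wrist');print([(x['score'],x['rect']) for x in r])
  if r:
    m=r[0]['mask'];q,f=fit(n,[(P,m.astype(float))],Q[n]);print('fit',np.round(q[:2]*1000,1),np.degrees(q[2]).round(1),round(f,3))
    v[m]=v[m]//2+np.array([0,0,127],np.uint8)
  print('prior',np.round(Q[n][:2]*1000,1),np.degrees(Q[n][2]).round(1))
cv2.imwrite(f'pics/w{tag}.png',v)
E
python3 w.py tall_tin 1
```

```text
tcp [ 405.2 -286.7  161.4] jaw 67.3 ydir [ 0.03   0.002 -1.   ] t 3.1
[(0.89, [303.4, 143.4, 60.5, 70.2])]
fit [ 397.2 -271.6] 6.9 0.078
prior [ 402.6 -274.4] 1.6
```

View pics/w1.png

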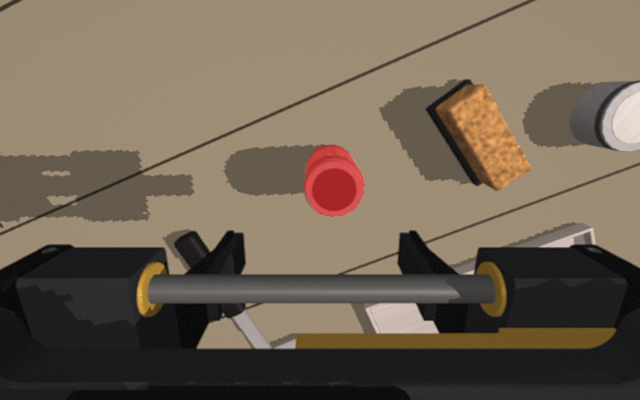

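{"name": "apply_moves", "arguments": {
  "steps": [
    {"x": -4,"y": 12,"z": -10,"spin": 0},
    {"x": 0,"y": 0,"z": -20,"spin": 0},
    {"x": 0,"y": 0,"z": -20,"spin": 0},
    {"x": 0,"y": 0,"z": -20,"spin": 0},
    {"x": 0,"y": 0,"z": -20,"spin": 0},
    {"x": 0,"y": 0,"z": -15,"spin": 0},
    {"x": 0,"y": 0,"z": 0,"spin": 0}
  ]
}}

```text
time_s: 3.9
position: [0.4039, -0.2617, 0.0552]
tcp_rot: [[0.369, 0.031, -0.929], [0.929, 0.004, 0.369], [0.015, -1.0, -0.027]]
force: [-0.2, -0.1, 0.1]
opening: 1.0
```

```bash
python3 w.py - 2
```

```text
tcp [ 403.9 -261.7   55.2] jaw 68.3 ydir [ 0.031  0.004 -1.   ] t 3.9
```

View pics/w2.png

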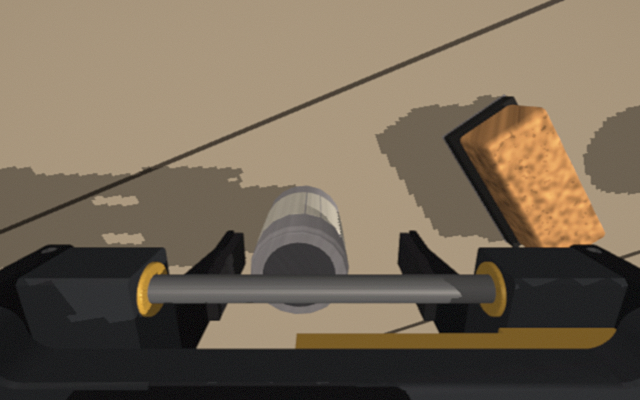

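{"name": "apply_moves", "arguments": {
  "steps": [
    {"x": -1,"y": -6,"z": -8,"spin": 0},
    {"x": -1,"y": -5,"z": -7,"spin": 0},
    {"x": 0,"y": 0,"z": 0,"spin": 0},
    {"x": 0,"y": 0,"z": 0,"spin": 0}
  ]
}}

```text
time_s: 4.35
position: [0.4037, -0.2738, 0.0421]
tcp_rot: [[0.367, 0.035, -0.93], [0.93, -0.001, 0.367], [0.012, -0.999, -0.032]]
force: [0.5, 0.2, 0.9]
opening: 0.996
```

```bash
python3 w.py - 3
```

```text
tcp [ 403.7 -273.8   42.1] jaw 68.5 ydir [ 0.035 -0.001 -0.999] t 4.35
```

View pics/w3.png

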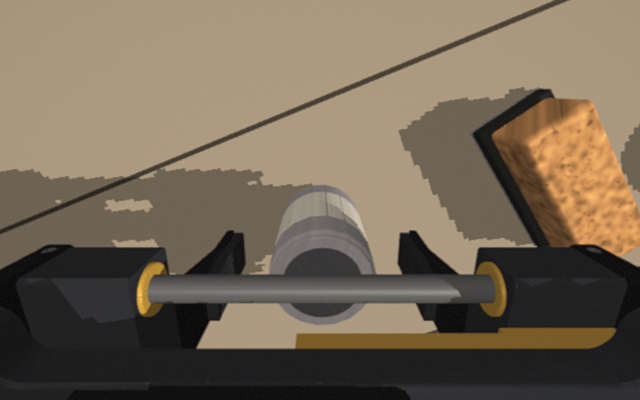

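{"name": "apply_moves", "arguments": {
  "steps": [
    {"x": 0,"y": 0,"z": 0,"spin": 0},
    {"x": 0,"y": 0,"z": 0,"spin": 0},
    {"x": 0,"y": 0,"z": 0,"spin": 0},
    {"x": 0,"y": 0,"z": 0,"spin": 0},
    {"x": 0,"y": 0,"z": 0,"spin": 0},
    {"x": 0,"y": 0,"z": 0,"spin": 0}
  ],
  "grip": 30
}}

```text
time_s: 5.0
position: [0.4039, -0.2742, 0.0431]
tcp_rot: [[0.367, 0.036, -0.93], [0.93, -0.002, 0.367], [0.012, -0.999, -0.034]]
force: [1.3, -0.2, -0.3]
opening: 0.562
```

{"name": "apply_moves", "arguments": {
  "steps": [
    {"x": 0,"y": 0,"z": 15,"spin": 0},
    {"x": 0,"y": 0,"z": 25,"spin": 0},
    {"x": 5,"y": 3,"z": 20,"spin": 0},
    {"x": 20,"y": 10,"z": 0,"spin": 0},
    {"x": 30,"y": 15,"z": 0,"spin": 0},
    {"x": 30,"y": 15,"z": 0,"spin": 0},
    {"x": 30,"y": 15,"z": 0,"spin": 0},
    {"x": 30,"y": 15,"z": 0,"spin": 0},
    {"x": 30,"y": 15,"z": 0,"spin": 0},
    {"x": 20,"y": 10,"z": 0,"spin": 0},
    {"x": 5,"y": 4,"z": 0,"spin": 0},
    {"x": 0,"y": 0,"z": 0,"spin": 0}
  ]
}}

```text
time_s: 6.2
position: [0.6039, -0.1624, 0.0985]
tcp_rot: [[0.369, 0.021, -0.929], [0.929, 0.01, 0.369], [0.017, -1.0, -0.016]]
force: [0.8, -0.1, -2.5]
opening: 0.563
```

{"name": "apply_moves", "arguments": {
  "steps": [
    {"x": 3,"y": -4,"z": -5,"spin": 0},
    {"x": 3,"y": -4,"z": -15,"spin": 0},
    {"x": 0,"y": 0,"z": -12,"spin": 0},
    {"x": 0,"y": 0,"z": -6,"spin": 0},
    {"x": 0,"y": 0,"z": 0,"spin": 0},
    {"x": 0,"y": 0,"z": 0,"spin": 0}
  ]
}}

```text
time_s: 6.8
position: [0.6039, -0.1732, 0.0544]
tcp_rot: [[0.373, 0.011, -0.928], [0.928, 0.013, 0.374], [0.016, -1.0, -0.006]]
force: [-0.2, -0.4, -3.3]
opening: 0.565
```

```bash
cat > c.py <<'E'
from h import *
import sys,pickle
n=sys.argv[1]; z0=float(sys.argv[2]); g=eval(sys.argv[3]); tag=sys.argv[4]
s=read_state();print('tcp',np.round(s['position']*1000,1),'f',s['force'].round(1),'ydir',s['tcp_rot'][:,1].round(3),'op',s['opening'].round(3),'t',s['time_s'])
for cam in('top','scene'):
    im=imaging.capture(cam);P=imaging.camera_params(cam);r=spotter.cut_out(n,cam)
    r=[x for x in r if np.hypot(*(ray(P,x['rect'][0]+x['rect'][2]/2,x['rect'][1]+x['rect'][3]/2,.02)[:2]-np.array(g[:2])))<.08]
    if not r: print(cam,'none')
    else:
        q,f=fit(n,[(P,r[0]['mask'].astype(float))],g,z0);print(cam,round(r[0]['score'],2),np.round(q[:2]*1000,1),np.degrees(q[2]).round(1),round(f,3))
    p=proj(P,np.array([[g[0],g[1],.02]]))[0];u,v=int(np.clip(p[0],90,550)),int(np.clip(p[1],75,325))
    cv2.imwrite(f'pics/{cam}{tag}.png',cv2.resize(im[v-75:v+75,u-90:u+90,::-1],None,fx=4,fy=4,interpolation=cv2.INTER_CUBIC))
E
python3 c.py tall_tin .01 "(.609,-.17,0)" p1; python3 w.py - p1
```

```text
tcp [ 603.9 -173.2   54.4] jaw 68.1 ydir [ 0.011  0.013 -1.   ] t 6.8Traceback (most recent call last):
  File "c.py", line 4, in <module>
    s=read_state();print('tcp',np.round(s['position']*1000,1),'f',s['force'].round(1),'ydir',s['tcp_rot'][:,1].round(3),'op',s['opening'].round(3),'t',s['time_s'])
                                                                                                                             ^^^^^^^^^^^^^^^^^^
AttributeError: 'float' object has no attribute 'round'
```

View pics/wp1.png

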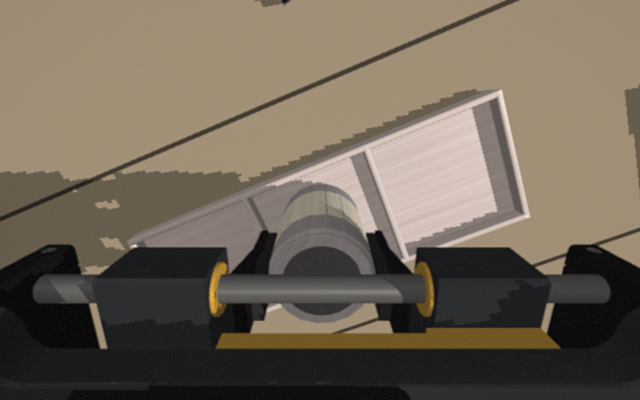

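```bash
sed -i "s/s\['opening'\].round(3)/round(s['opening'],3)/" c.py; python3 c.py tall_tin .01 "(.609,-.17,0)" p1
```

```text
tcp [ 603.9 -173.1   54.5] f [-0.2  0.4 -3.2] ydir [ 0.011  0.013 -1.   ] op 0.563 t 6.85
top none
scene 0.84 [ 601.1 -170.4] -6.7 0.307
```

View pics/scenep1.png

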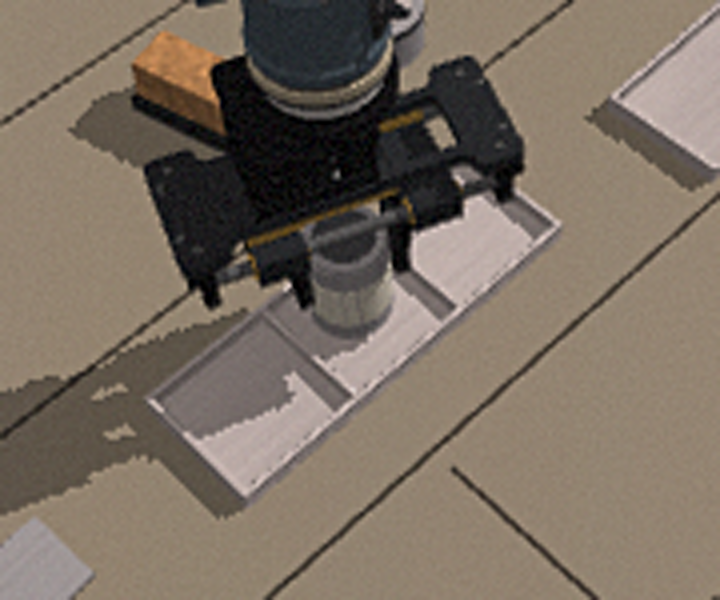

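{"name": "apply_moves", "arguments": {
  "steps": [
    {"x": 3,"y": 2,"z": 0,"spin": 0},
    {"x": 3,"y": 1,"z": 0,"spin": 0},
    {"x": 1,"y": 0,"z": -2,"spin": 0},
    {"x": 0,"y": 0,"z": -2,"spin": 0},
    {"x": 0,"y": 0,"z": 0,"spin": 0}
  ]
}}

```text
time_s: 7.55
position: [0.6138, -0.1696, 0.0527]
tcp_rot: [[0.372, 0.016, -0.928], [0.928, 0.01, 0.372], [0.016, -1.0, -0.011]]
force: [-0.4, 0.3, -3.3]
opening: 0.56
```

{"name": "apply_moves", "arguments": {
  "steps": [
    {"x": -2,"y": 0,"z": -2,"spin": 0},
    {"x": -1,"y": 0,"z": -2,"spin": 0},
    {"x": 0,"y": 0,"z": -1,"spin": 0},
    {"x": 0,"y": 0,"z": 0,"spin": 0}
  ]
}}

```text
time_s: 7.95
position: [0.6103, -0.1696, 0.0475]
tcp_rot: [[0.372, 0.016, -0.928], [0.928, 0.011, 0.372], [0.016, -1.0, -0.011]]
force: [-0.2, 0.4, -2.0]
opening: 0.568
```

{"name": "apply_moves", "arguments": {
  "steps": [
    {"x": 0,"y": 0,"z": -1,"spin": 0},
    {"x": 0,"y": 0,"z": -0.5,"spin": 0},
    {"x": 0,"y": 0,"z": 0,"spin": 0}
  ]
}}

```text
time_s: 8.25
position: [0.6103, -0.1696, 0.0476]
tcp_rot: [[0.372, 0.017, -0.928], [0.928, 0.01, 0.372], [0.016, -1.0, -0.012]]
force: [-0.1, 0.6, -3.3]
opening: 0.564
```

{"name": "apply_moves", "arguments": {
  "steps": [
    {"x": 0,"y": 0,"z": -2,"spin": 0},
    {"x": 0,"y": 0,"z": -2,"spin": 0},
    {"x": 0,"y": 0,"z": 0,"spin": 0}
  ]
}}

```text
time_s: 8.55
position: [0.6105, -0.1697, 0.0479]
tcp_rot: [[0.371, 0.017, -0.928], [0.928, 0.01, 0.372], [0.015, -1.0, -0.013]]
force: [0.2, 0.3, -3.3]
opening: 0.558
```

{"name": "apply_moves", "arguments": {
  "steps": [
    {"x": 0,"y": 0,"z": -3,"spin": 0},
    {"x": 0,"y": 0,"z": -3,"spin": 0}
  ]
}}

```text
time_s: 8.75
position: [0.6108, -0.1697, 0.0472]
tcp_rot: [[0.371, 0.018, -0.929], [0.929, 0.009, 0.371], [0.015, -1.0, -0.013]]
force: [-7.0, 3.0, 24.3]
opening: 0.563
```

```bash
python3 c.py tall_tin .004 "(.609,-.17,0)" p2;python3 c.py tall_tin .004 "(.609,-.17,0)" p2
```

```text
tcp [ 610.8 -169.7   47.2] f [-7.   3.  24.3] ydir [ 0.018  0.009 -1.   ] op 0.563 t 8.75
top none
scene 0.96 [ 611.8 -170.4] 3.4 0.263
tcp [ 610.8 -169.7   47.2] f [-6.5  2.7 18.7] ydir [ 0.018  0.009 -1.   ] op 0.565 t 8.95
top none
scene 0.59 [ 609.1 -168.9] -0.6 0.274
```

View pics/scenep2.png

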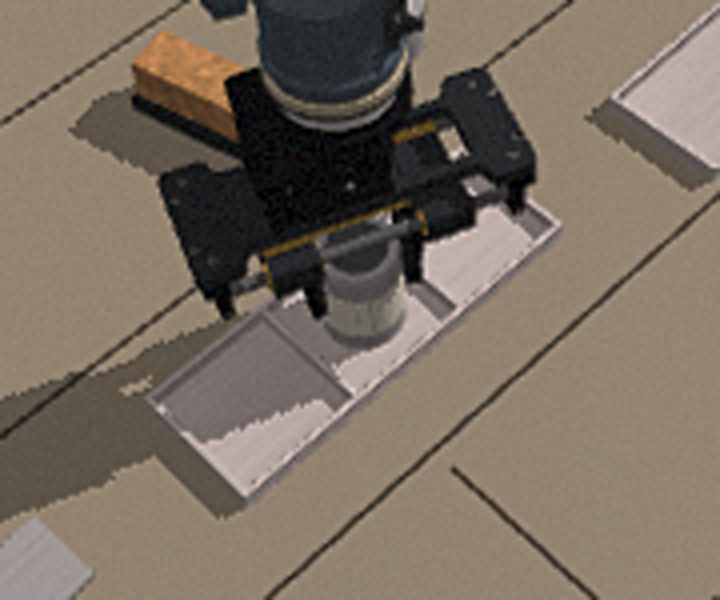

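{"name": "apply_moves", "arguments": {
  "steps": [
    {"x": 0,"y": 0,"z": 0,"spin": 0},
    {"x": 0,"y": 0,"z": 0,"spin": 0}
  ]
}}

```text
time_s: 9.35
position: [0.6113, -0.17, 0.0479]
tcp_rot: [[0.371, 0.02, -0.929], [0.929, 0.008, 0.371], [0.015, -1.0, -0.016]]
force: [0.2, 0.0, -3.5]
opening: 0.566
```

{"name": "apply_moves", "arguments": {
  "steps": [
    {"x": 0,"y": 0,"z": 0,"spin": 0},
    {"x": 0,"y": 0,"z": 0,"spin": 0},
    {"x": 0,"y": 0,"z": 0,"spin": 0},
    {"x": 0,"y": 0,"z": 0,"spin": 0},
    {"x": 0,"y": 0,"z": 10,"spin": 0},
    {"x": 0,"y": 0,"z": 25,"spin": 0},
    {"x": 0,"y": 0,"z": 35,"spin": 0},
    {"x": 0,"y": 20,"z": 30,"spin": 0},
    {"x": -5,"y": 40,"z": 10,"spin": 0},
    {"x": -15,"y": 40,"z": 0,"spin": 0},
    {"x": -15,"y": 40,"z": 0,"spin": 0},
    {"x": -15,"y": 40,"z": 0,"spin": 0}
  ],
  "grip": 87
}}

```text
time_s: 10.55
position: [0.5653, 0.0077, 0.1661]
tcp_rot: [[0.38, 0.034, -0.924], [0.925, 0.004, 0.381], [0.016, -0.999, -0.03]]
force: [0.8, 0.5, -0.2]
opening: 0.997
```

```bash
python3 c.py tall_tin .004 "(.609,-.17,0)" p3
```

```text
tcp [565.3   7.7 166.1] f [ 0.8  0.5 -0.2] ydir [ 0.034  0.004 -0.999] op 0.997 t 10.55
top 0.62 [ 608.3 -169.5] 5.0 0.075
scene 0.86 [ 609.6 -169.5] -1.5 0.09
```

View pics/scenep3.png

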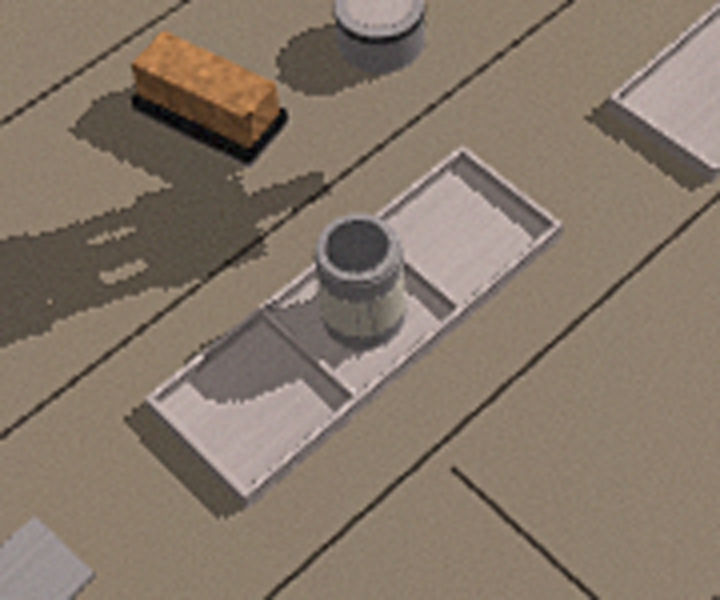

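{"name": "apply_moves", "arguments": {
  "steps": [
    {"x": -20,"y": 40,"z": 0,"spin": 0},
    {"x": -20,"y": 40,"z": 0,"spin": 0},
    {"x": -20,"y": 40,"z": 0,"spin": 0},
    {"x": -20,"y": 40,"z": 0,"spin": 0},
    {"x": -20,"y": 40,"z": 0,"spin": 0},
    {"x": -20,"y": 40,"z": -10,"spin": 0},
    {"x": -14,"y": 25,"z": -10,"spin": 0},
    {"x": 0,"y": 0,"z": -10,"spin": 0},
    {"x": 0,"y": 0,"z": 0,"spin": 0}
  ]
}}

```text
time_s: 11.65
position: [0.4449, 0.27, 0.1393]
tcp_rot: [[0.394, 0.058, -0.917], [0.919, 0.001, 0.395], [0.024, -0.998, -0.053]]
force: [-0.3, -0.1, 0.3]
opening: 1.001
```

```bash
python3 w.py slim_bottle 4
```

```text
tcp [444.9 270.  139.3] jaw 66.8 ydir [ 0.058  0.001 -0.998] t 11.65
[(0.96, [312.3, 131.0, 47.2, 53.6]), (0.19, [118.3, 182.0, 95.4, 83.4])]
fit [420.7 294.3] -2.8 0.05
prior [423.7 292.6] 17.5
```

View pics/w4.png

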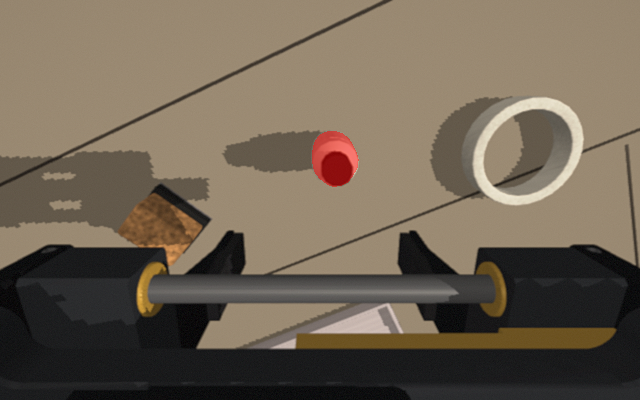

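{"name": "apply_moves", "arguments": {
  "steps": [
    {"x": -7,"y": 8,"z": -10,"spin": 0},
    {"x": -7,"y": 8,"z": -15,"spin": 0},
    {"x": -5,"y": 5,"z": -20,"spin": 0},
    {"x": 0,"y": 0,"z": -15,"spin": 0},
    {"x": 0,"y": 0,"z": 0,"spin": 0},
    {"x": 0,"y": 0,"z": 0,"spin": 0}
  ]
}}

```text
time_s: 12.35
position: [0.4316, 0.2876, 0.079]
tcp_rot: [[0.408, 0.066, -0.911], [0.913, 0.003, 0.409], [0.03, -0.998, -0.059]]
force: [0.5, -0.2, 0.7]
opening: 1.002
```

```bash
python3 w.py slim_bottle 5
```

```text
tcp [431.6 287.6  79. ] jaw 65.9 ydir [ 0.066  0.003 -0.998] t 12.35
[]
prior [423.7 292.6] 17.5
```

View pics/w5.png

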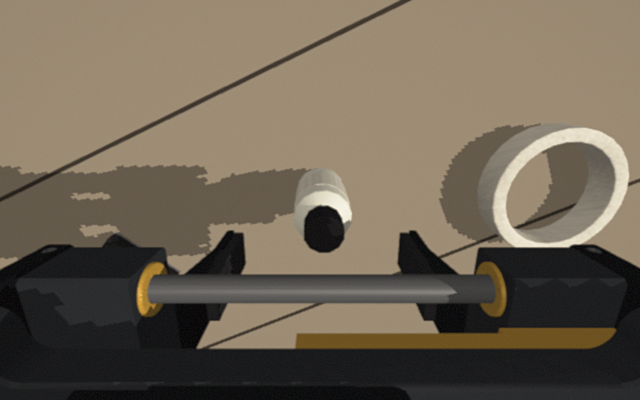

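{"name": "apply_moves", "arguments": {
  "steps": [
    {"x": -5,"y": 3,"z": -10,"spin": 0},
    {"x": -5,"y": 2,"z": -15,"spin": 0},
    {"x": 0,"y": 0,"z": -15,"spin": 0},
    {"x": 0,"y": 0,"z": -8,"spin": 0},
    {"x": 0,"y": 0,"z": 0,"spin": 0},
    {"x": 0,"y": 0,"z": 0,"spin": 0}
  ]
}}

```text
time_s: 13.05
position: [0.4231, 0.294, 0.0318]
tcp_rot: [[0.409, 0.073, -0.91], [0.912, 0.007, 0.41], [0.036, -0.997, -0.064]]
force: [0.5, 0.5, 0.3]
opening: 1.005
```

```bash
python3 w.py - 6
```

```text
tcp [423.1 294.   31.8] jaw 65.9 ydir [ 0.073  0.007 -0.997] t 13.05
```

View pics/w6.png

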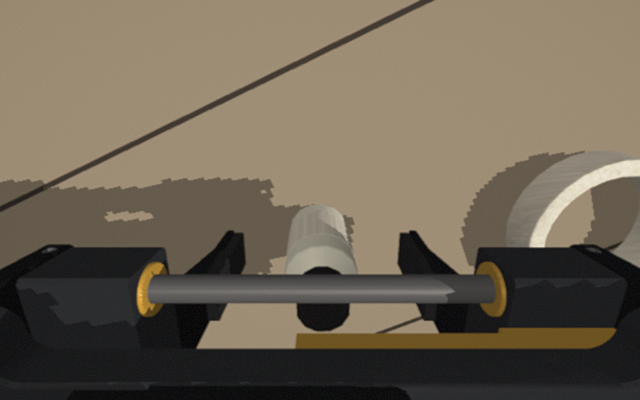

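{"name": "apply_moves", "arguments": {
  "steps": [
    {"x": 0,"y": 0,"z": 0,"spin": 0},
    {"x": 0,"y": 0,"z": 0,"spin": 0},
    {"x": 0,"y": 0,"z": 0,"spin": 0},
    {"x": 0,"y": 0,"z": 0,"spin": 0},
    {"x": 0,"y": 0,"z": 0,"spin": 0},
    {"x": 0,"y": 0,"z": 0,"spin": 0},
    {"x": 0,"y": 0,"z": 0,"spin": 0},
    {"x": 0,"y": 0,"z": 0,"spin": 0}
  ],
  "grip": 20
}}

```text
time_s: 13.9
position: [0.4244, 0.2944, 0.034]
tcp_rot: [[0.409, 0.077, -0.909], [0.912, 0.008, 0.411], [0.039, -0.997, -0.067]]
force: [-0.1, -0.2, -0.3]
opening: 0.409
```

{"name": "apply_moves", "arguments": {
  "steps": [
    {"x": 0,"y": 0,"z": 15,"spin": 0},
    {"x": 0,"y": 0,"z": 30,"spin": 0},
    {"x": 0,"y": 0,"z": 35,"spin": 0},
    {"x": 5,"y": -15,"z": 25,"spin": -0.05},
    {"x": 10,"y": -30,"z": 10,"spin": -0.1},
    {"x": 13,"y": -38,"z": 0,"spin": -0.14},
    {"x": 13,"y": -38,"z": 0,"spin": -0.14},
    {"x": 13,"y": -38,"z": 0,"spin": -0.14},
    {"x": 13,"y": -38,"z": 0,"spin": -0.14},
    {"x": 13,"y": -38,"z": 0,"spin": -0.14},
    {"x": 13,"y": -38,"z": 0,"spin": -0.14},
    {"x": 13,"y": -38,"z": 0,"spin": -0.14}
  ]
}}

```text
time_s: 15.1
position: [0.5267, -0.0243, 0.1509]
tcp_rot: [[0.999, 0.034, 0.019], [-0.017, -0.061, 0.998], [0.035, -0.998, -0.06]]
force: [0.9, 0.7, -1.1]
opening: 0.405
```

{"name": "apply_moves", "arguments": {
  "steps": [
    {"x": 13,"y": -38,"z": 0,"spin": -0.14},
    {"x": 13,"y": -38,"z": 0,"spin": -0.14},
    {"x": 13,"y": -38,"z": 0,"spin": -0.14},
    {"x": 13,"y": -38,"z": 0,"spin": -0.14},
    {"x": 13,"y": -38,"z": 0,"spin": -0.14},
    {"x": 10,"y": -25,"z": 0,"spin": -0.14},
    {"x": 5,"y": -10,"z": 0,"spin": -0.1},
    {"x": 0,"y": 0,"z": 0,"spin": 0},
    {"x": 0,"y": 0,"z": 0,"spin": 0}
  ]
}}

```text
time_s: 16.0
position: [0.6059, -0.2641, 0.1454]
tcp_rot: [[0.536, -0.035, 0.844], [-0.844, -0.057, 0.533], [0.029, -0.998, -0.06]]
force: [-0.5, -0.4, -1.6]
opening: 0.409
```

{"name": "apply_moves", "arguments": {
  "steps": [
    {"x": 1,"y": 4,"z": -20,"spin": 0},
    {"x": 1,"y": 3,"z": -25,"spin": 0},
    {"x": 0,"y": 0,"z": -25,"spin": 0},
    {"x": 0,"y": 0,"z": -15,"spin": 0},
    {"x": 0,"y": 0,"z": 0,"spin": 0}
  ]
}}

```text
time_s: 16.5
position: [0.6051, -0.2499, 0.0584]
tcp_rot: [[0.547, -0.038, 0.836], [-0.837, -0.054, 0.545], [0.025, -0.998, -0.061]]
force: [-0.5, 0.1, -1.4]
opening: 0.409
```

{"name": "apply_moves", "arguments": {
  "steps": [
    {"x": 2,"y": -2,"z": -5,"spin": 0},
    {"x": 2,"y": -2,"z": -5,"spin": 0},
    {"x": 0,"y": 0,"z": -3,"spin": 0},
    {"x": 0,"y": 0,"z": 0,"spin": 0}
  ]
}}

```text
time_s: 16.9
position: [0.6111, -0.254, 0.0473]
tcp_rot: [[0.549, -0.034, 0.835], [-0.835, -0.056, 0.547], [0.028, -0.998, -0.059]]
force: [0.5, 0.1, -1.4]
opening: 0.407
```

```bash
python3 c.py slim_bottle .01 "(.609,-.254,0)" p4
```

```text
tcp [ 611.1 -254.    47.3] f [ 0.5  0.1 -1.4] ydir [-0.034 -0.056 -0.998] op 0.407 t 16.9
top none
scene none
```

View pics/scenep4.png

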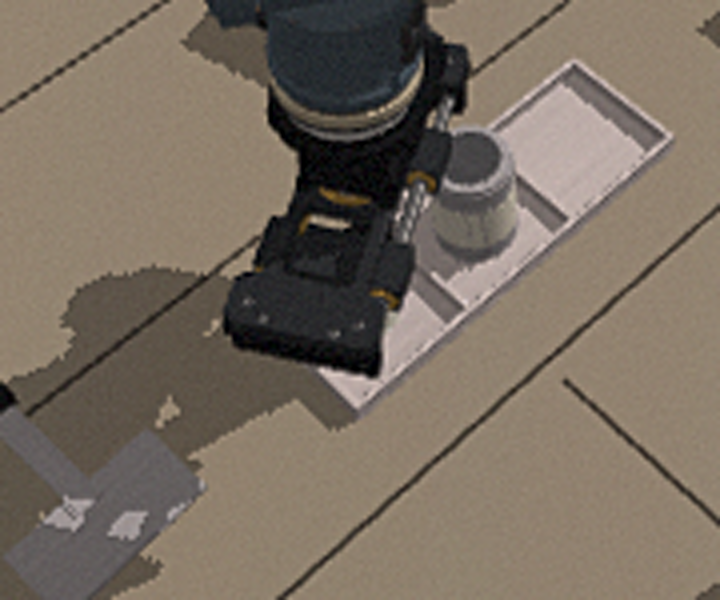

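{"name": "apply_moves", "arguments": {
  "steps": [
    {"x": 0,"y": 0,"z": -3,"spin": 0},
    {"x": 0,"y": 0,"z": -3,"spin": 0},
    {"x": 0,"y": 0,"z": -2,"spin": 0}
  ]
}}

```text
time_s: 17.4
position: [0.6115, -0.2544, 0.04]
tcp_rot: [[0.549, -0.032, 0.835], [-0.835, -0.057, 0.547], [0.03, -0.998, -0.058]]
force: [0.1, -0.2, -0.7]
opening: 0.405
```

{"name": "apply_moves", "arguments": {
  "steps": [
    {"x": 0,"y": 0,"z": -2,"spin": 0},
    {"x": 0,"y": 0,"z": -2,"spin": 0}
  ]
}}

```text
time_s: 17.6
position: [0.6117, -0.2542, 0.0378]
tcp_rot: [[0.549, -0.032, 0.835], [-0.835, -0.057, 0.547], [0.03, -0.998, -0.058]]
force: [-3.1, 4.6, 20.9]
opening: 0.401
```

{"name": "apply_moves", "arguments": {
  "steps": [
    {"x": 0,"y": 0,"z": 0,"spin": 0}
  ]
}}

```text
time_s: 17.7
position: [0.6119, -0.2541, 0.0385]
tcp_rot: [[0.549, -0.032, 0.835], [-0.835, -0.057, 0.547], [0.03, -0.998, -0.058]]
force: [-0.3, -0.6, -1.6]
opening: 0.403
```

{"name": "apply_moves", "arguments": {
  "steps": [
    {"x": 0,"y": 0,"z": 0,"spin": 0},
    {"x": 0,"y": 0,"z": 0,"spin": 0},
    {"x": 0,"y": 0,"z": 0,"spin": 0},
    {"x": 0,"y": 0,"z": 0,"spin": 0},
    {"x": 0,"y": 0,"z": 10,"spin": 0},
    {"x": 0,"y": 0,"z": 25,"spin": 0},
    {"x": 0,"y": 0,"z": 35,"spin": 0},
    {"x": 0,"y": 0,"z": 35,"spin": 0},
    {"x": -5,"y": 20,"z": 25,"spin": 0},
    {"x": -15,"y": 30,"z": 0,"spin": 0},
    {"x": -20,"y": 40,"z": 0,"spin": 0},
    {"x": -20,"y": 40,"z": 0,"spin": 0}
  ],
  "grip": 60
}}

```text
time_s: 18.9
position: [0.5544, -0.128, 0.178]
tcp_rot: [[0.542, -0.02, 0.84], [-0.839, -0.063, 0.54], [0.042, -0.998, -0.051]]
force: [-0.1, 0.9, -0.2]
opening: 0.692
```

```bash
python3 c.py slim_bottle .004 "(.609,-.254,0)" p5
```

```text
tcp [ 554.4 -128.   178. ] f [-0.1  0.9 -0.2] ydir [-0.02  -0.063 -0.998] op 0.692 t 18.9
top 0.61 [ 611.5 -254.9] 3.0 0.171
scene 0.69 [ 611.7 -252.6] -0.0 0.172
```

View pics/scenep5.png

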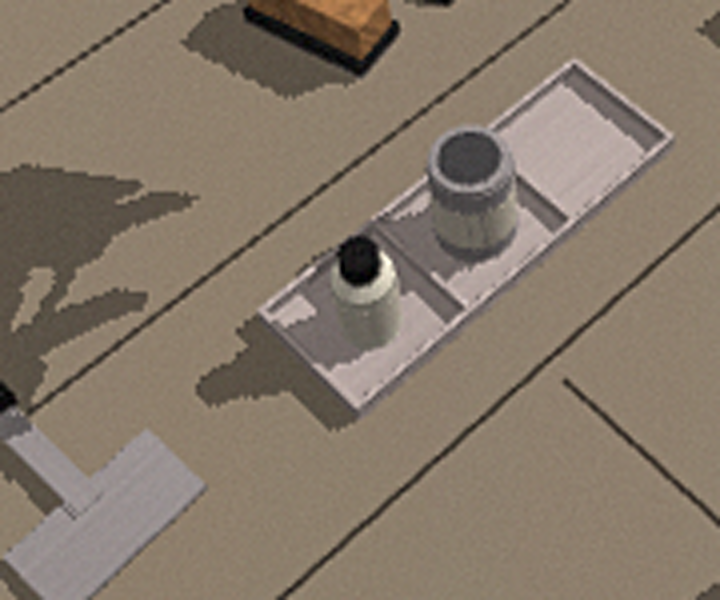

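{"name": "apply_moves", "arguments": {
  "steps": [
    {"x": 0,"y": 0,"z": 0,"spin": -0.15},
    {"x": 0,"y": 0,"z": 0,"spin": -0.15},
    {"x": 0,"y": 0,"z": 0,"spin": -0.15},
    {"x": 0,"y": 10,"z": 0,"spin": -0.15},
    {"x": 0,"y": 20,"z": 0,"spin": -0.15},
    {"x": 0,"y": 30,"z": 0,"spin": -0.15},
    {"x": 0,"y": 30,"z": 0,"spin": -0.15},
    {"x": 0,"y": 30,"z": 0,"spin": -0.15},
    {"x": 0,"y": 30,"z": 0,"spin": 0}
  ],
  "grip": 75
}}

```text
time_s: 20.0
position: [0.5675, 0.0087, 0.1808]
tcp_rot: [[-0.594, -0.056, 0.802], [-0.803, -0.017, -0.596], [0.047, -0.998, -0.035]]
force: [0.6, -0.2, -0.6]
opening: 0.859
```

{"name": "apply_moves", "arguments": {
  "steps": [
    {"x": -20,"y": 20,"z": 0,"spin": 0},
    {"x": -20,"y": 20,"z": 0,"spin": 0},
    {"x": -20,"y": 20,"z": 0,"spin": 0},
    {"x": -20,"y": 10,"z": 0,"spin": 0},
    {"x": -20,"y": 10,"z": 0,"spin": 0},
    {"x": -10,"y": 0,"z": 0,"spin": 0},
    {"x": 0,"y": 0,"z": 0,"spin": 0}
  ]
}}

```text
time_s: 20.7
position: [0.4661, 0.0877, 0.1825]
tcp_rot: [[-0.598, -0.041, 0.801], [-0.801, -0.019, -0.599], [0.04, -0.999, -0.022]]
force: [0.5, -0.0, 0.7]
opening: 0.861
```

{"name": "apply_moves", "arguments": {
  "steps": [
    {"x": -10,"y": 10,"z": -10,"spin": 0},
    {"x": -15,"y": 13,"z": -15,"spin": 0},
    {"x": -15,"y": 13,"z": -15,"spin": 0.13},
    {"x": 0,"y": 0,"z": -5,"spin": 0.14},
    {"x": 0,"y": 0,"z": 0,"spin": 0.14},
    {"x": 0,"y": 0,"z": 0,"spin": 0.14},
    {"x": 0,"y": 0,"z": 0,"spin": 0.14},
    {"x": 0,"y": 0,"z": 0,"spin": 0.14},
    {"x": 0,"y": 0,"z": 0,"spin": 0.14},
    {"x": 0,"y": 0,"z": 0,"spin": 0.14},
    {"x": 0,"y": 0,"z": 0,"spin": 0},
    {"x": 0,"y": 0,"z": 0,"spin": 0}
  ]
}}

```text
time_s: 21.9
position: [0.4549, 0.1136, 0.1379]
tcp_rot: [[0.474, 0.024, 0.88], [-0.88, -0.029, 0.474], [0.037, -0.999, 0.008]]
force: [0.5, 0.4, -0.2]
opening: 0.862
```

```bash
python3 w.py short_block 7
```

```text
tcp [454.9 113.6 137.9] jaw -61.7 ydir [ 0.024 -0.029 -0.999] t 21.9
[(0.95, [267.4, 180.1, 46.8, 75.2])]
fit [422.2 126.1] 24.8 0.066
prior [424.4 124.1] 28.1
```

View pics/w7.png

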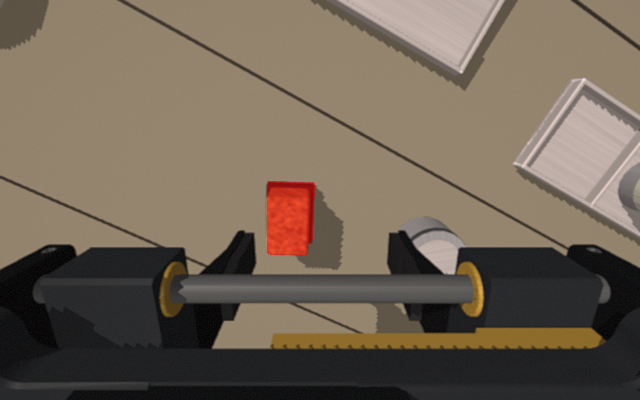

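{"name": "apply_moves", "arguments": {
  "steps": [
    {"x": -10,"y": 4,"z": -15,"spin": -0.03},
    {"x": -11,"y": 4,"z": -20,"spin": 0},
    {"x": -10,"y": 3,"z": -20,"spin": 0},
    {"x": 0,"y": 0,"z": -10,"spin": 0},
    {"x": 0,"y": 0,"z": 0,"spin": 0},
    {"x": 0,"y": 0,"z": 0,"spin": 0}
  ]
}}

```text
time_s: 22.6
position: [0.4264, 0.1245, 0.072]
tcp_rot: [[0.438, 0.029, 0.899], [-0.898, -0.03, 0.438], [0.039, -0.999, 0.014]]
force: [-0.4, -0.1, 0.3]
opening: 0.856
```

```bash
python3 w.py - 8
```

```text
tcp [426.4 124.5  72. ] jaw -64.0 ydir [ 0.029 -0.03  -0.999] t 22.6
```

View pics/w8.png

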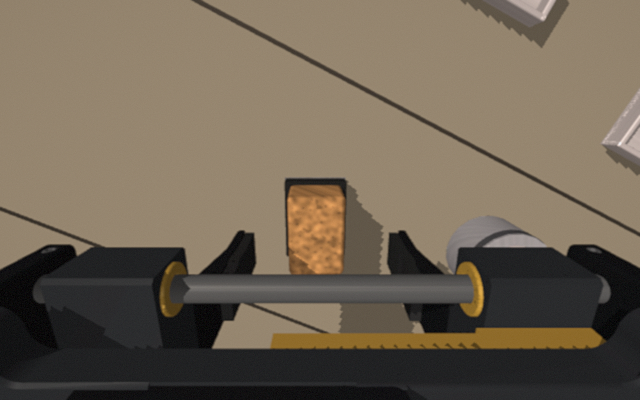

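{"name": "apply_moves", "arguments": {
  "steps": [
    {"x": -2,"y": 0,"z": -15,"spin": 0},
    {"x": -1,"y": 0,"z": -15,"spin": 0},
    {"x": 0,"y": 0,"z": -10,"spin": 0},
    {"x": 0,"y": 0,"z": 0,"spin": 0},
    {"x": 0,"y": 0,"z": 0,"spin": 0}
  ]
}}

```text
time_s: 23.15
position: [0.4287, 0.1245, 0.0342]
tcp_rot: [[0.435, 0.041, 0.899], [-0.899, -0.029, 0.436], [0.044, -0.999, 0.024]]
force: [0.6, 0.1, 0.2]
opening: 0.86
```

```bash
python3 w.py - 9
```

```text
tcp [428.7 124.5  34.2] jaw -64.2 ydir [ 0.041 -0.029 -0.999] t 23.15
```

View pics/w9.png

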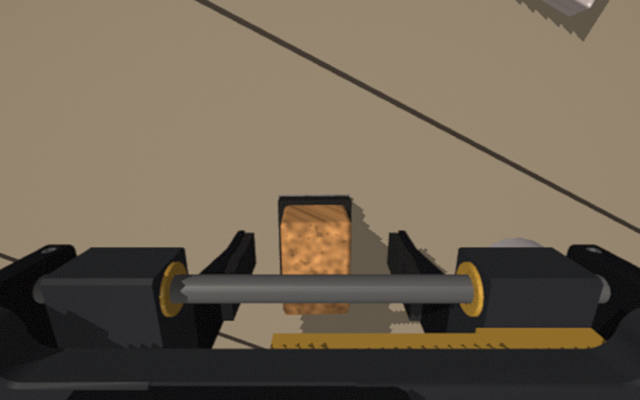

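{"name": "apply_moves", "arguments": {
  "steps": [
    {"x": -3,"y": 0,"z": -4,"spin": 0},
    {"x": -3,"y": 0,"z": -4,"spin": 0},
    {"x": 0,"y": 0,"z": -2,"spin": 0}
  ]
}}

```text
time_s: 23.5
position: [0.4234, 0.1246, 0.0251]
tcp_rot: [[0.435, 0.044, 0.899], [-0.899, -0.029, 0.436], [0.045, -0.999, 0.027]]
force: [0.9, -0.4, 0.4]
opening: 0.867
```

{"name": "apply_moves", "arguments": {
  "steps": [
    {"x": 0,"y": 0,"z": -1,"spin": 0},
    {"x": 0,"y": 0,"z": -1,"spin": 0},
    {"x": 0,"y": 0,"z": -1,"spin": 0},
    {"x": 0,"y": 0,"z": -1,"spin": 0},
    {"x": 0,"y": 0,"z": 0,"spin": 0},
    {"x": 0,"y": 0,"z": 0,"spin": 0},
    {"x": 0,"y": 0,"z": 0,"spin": 0},
    {"x": 0,"y": 0,"z": 0,"spin": 0}
  ],
  "grip": 20
}}

```text
time_s: 24.3
position: [0.4243, 0.124, 0.0216]
tcp_rot: [[0.435, 0.047, 0.899], [-0.899, -0.029, 0.437], [0.047, -0.998, 0.029]]
force: [-0.9, 0.6, -0.6]
opening: 0.414
```

{"name": "apply_moves", "arguments": {
  "steps": [
    {"x": 0,"y": 0,"z": 15,"spin": 0},
    {"x": 0,"y": 0,"z": 30,"spin": 0},
    {"x": 5,"y": -5,"z": 30,"spin": 0},
    {"x": 15,"y": -20,"z": 20,"spin": -0.05},
    {"x": 25,"y": -28,"z": 0,"spin": -0.08},
    {"x": 25,"y": -28,"z": 0,"spin": -0.08},
    {"x": 25,"y": -28,"z": 0,"spin": -0.08},
    {"x": 25,"y": -28,"z": 0,"spin": -0.08},
    {"x": 25,"y": -28,"z": 0,"spin": -0.08},
    {"x": 20,"y": -25,"z": 0,"spin": 0},
    {"x": 10,"y": -15,"z": 0,"spin": 0},
    {"x": 0,"y": 0,"z": 0,"spin": 0}
  ]
}}

```text
time_s: 25.5
position: [0.5993, -0.0887, 0.118]
tcp_rot: [[-0.015, 0.021, 1.0], [-0.999, -0.042, -0.014], [0.041, -0.999, 0.022]]
force: [0.3, 0.6, -0.6]
opening: 0.411
```

{"name": "apply_moves", "arguments": {
  "steps": [
    {"x": 4,"y": 1,"z": -15,"spin": 0.02},
    {"x": 3,"y": 1,"z": -20,"spin": 0},
    {"x": 0,"y": 0,"z": -20,"spin": 0},
    {"x": 0,"y": 0,"z": -15,"spin": 0},
    {"x": 0,"y": 0,"z": 0,"spin": 0}
  ]
}}

```text
time_s: 26.0
position: [0.6, -0.0798, 0.0409]
tcp_rot: [[0.013, 0.012, 1.0], [-0.999, -0.036, 0.013], [0.036, -0.999, 0.012]]
force: [-0.4, -0.6, -1.5]
opening: 0.412
```

```bash
python3 w.py - 10; python3 c.py short_block .02 "(.608,-.086,0)" p6
```

```text
tcp [600.  -79.8  40.9] jaw -89.3 ydir [ 0.012 -0.036 -0.999] t 26.0
tcp [600.3 -79.8  41.7] f [ 0.1  0.7 -1.5] ydir [ 0.013 -0.036 -0.999] op 0.408 t 26.05
top none
scene 0.52 [613.4 -73.4] -45.9 0.521
```

View pics/w10.png

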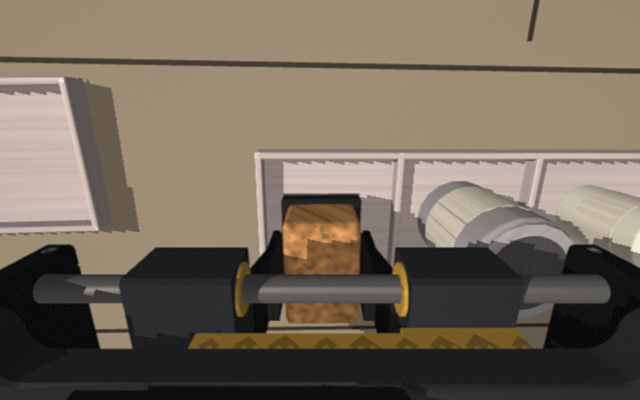

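View pics/scenep6.png

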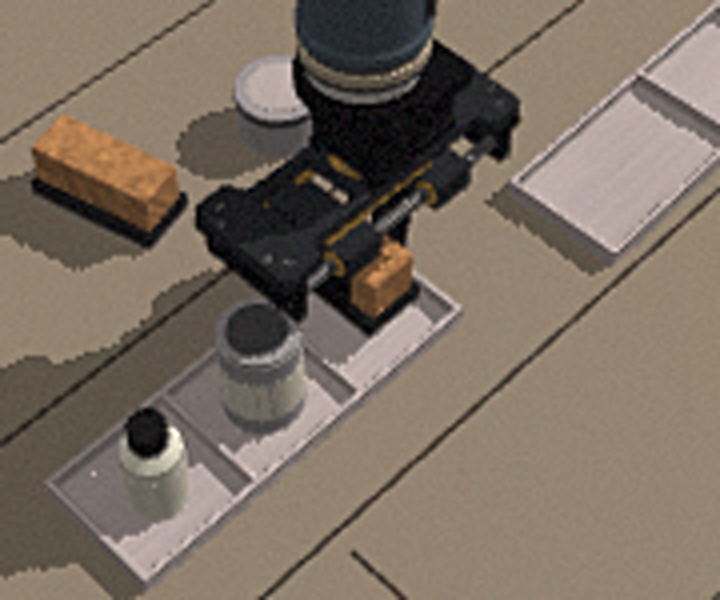

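{"name": "apply_moves", "arguments": {
  "steps": [
    {"x": 4,"y": -3,"z": 0,"spin": 0},
    {"x": 4,"y": -3,"z": 0,"spin": 0},
    {"x": 0,"y": 0,"z": 0,"spin": 0}
  ]
}}

```text
time_s: 26.55
position: [0.6143, -0.0888, 0.0474]
tcp_rot: [[0.012, 0.026, 1.0], [-0.999, -0.041, 0.013], [0.041, -0.999, 0.026]]
force: [-0.4, 0.2, -0.1]
opening: 0.407
```

{"name": "apply_moves", "arguments": {
  "steps": [
    {"x": -3,"y": 1,"z": -6,"spin": 0},
    {"x": -2,"y": 1,"z": -6,"spin": 0},
    {"x": 0,"y": 0,"z": -4,"spin": 0},
    {"x": 0,"y": 0,"z": 0,"spin": 0}
  ]
}}

```text
time_s: 26.95
position: [0.6087, -0.087, 0.0304]
tcp_rot: [[0.011, 0.026, 1.0], [-0.999, -0.041, 0.012], [0.041, -0.999, 0.026]]
force: [-0.7, 0.6, -1.1]
opening: 0.413
```

```bash
python3 w.py - 11
```

```text
tcp [608.7 -87.   30.4] jaw -89.4 ydir [ 0.026 -0.041 -0.999] t 26.95
```

View pics/w11.png

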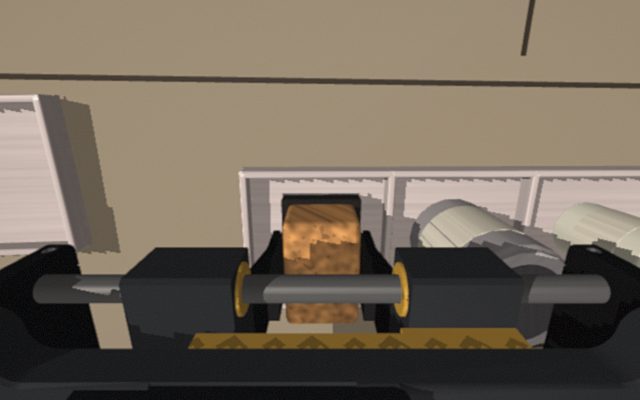

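Centred in the compartment; lower to contact.

{"name": "apply_moves", "arguments": {
  "steps": [
    {"x": 0,"y": 0,"z": -2,"spin": 0},
    {"x": 0,"y": 0,"z": -2,"spin": 0},
    {"x": 0,"y": 0,"z": -2,"spin": 0}
  ]
}}

```text
time_s: 27.3
position: [0.6091, -0.0871, 0.025]
tcp_rot: [[0.011, 0.027, 1.0], [-0.999, -0.041, 0.012], [0.041, -0.999, 0.026]]
force: [-4.3, 0.7, 17.6]
opening: 0.41
```

{"name": "apply_moves", "arguments": {
  "steps": [
    {"x": 0,"y": 0,"z": 0,"spin": 0}
  ]
}}

```text
time_s: 27.4
position: [0.6093, -0.0871, 0.0254]
tcp_rot: [[0.011, 0.027, 1.0], [-0.999, -0.041, 0.012], [0.042, -0.999, 0.027]]
force: [-0.0, -0.3, -1.0]
opening: 0.41
```

{"name": "apply_moves", "arguments": {
  "steps": [
    {"x": 0,"y": 0,"z": 0,"spin": 0},
    {"x": 0,"y": 0,"z": 0,"spin": 0},
    {"x": 0,"y": 0,"z": 0,"spin": 0},
    {"x": 0,"y": 0,"z": 0,"spin": 0},
    {"x": 0,"y": 0,"z": 8,"spin": 0},
    {"x": 0,"y": 0,"z": 20,"spin": 0},
    {"x": 0,"y": 0,"z": 35,"spin": 0},
    {"x": 0,"y": 0,"z": 35,"spin": 0},
    {"x": -10,"y": 0,"z": 25,"spin": 0},
    {"x": -30,"y": 0,"z": 0,"spin": 0},
    {"x": -35,"y": 0,"z": 0,"spin": 0},
    {"x": -35,"y": 0,"z": 0,"spin": 0}
  ],
  "grip": 52
}}

```text
time_s: 28.6
position: [0.5028, -0.0885, 0.1573]
tcp_rot: [[0.012, 0.041, 0.999], [-0.999, -0.046, 0.014], [0.046, -0.998, 0.04]]
force: [-0.7, -1.1, 0.0]
opening: 0.6
```

```bash
python3 w.py long_block 12; python3 c.py short_block .004 "(.609,-.086,0)" p7
```

```text
tcp [502.8 -88.5 157.3] jaw -89.3 ydir [ 0.041 -0.046 -0.998] t 28.6
[(0.86, [325.6, 218.6, 53.4, 100.5])]
fit [ 420.7 -132.5] 13.8 0.443
prior [ 421.2 -134.7] 13.6
tcp [497.  -86.6 156.1] f [-0.3  0.1  0.6] ydir [ 0.031 -0.042 -0.999] op 0.599 t 28.7
top none
scene none
```

View pics/scenep7.png

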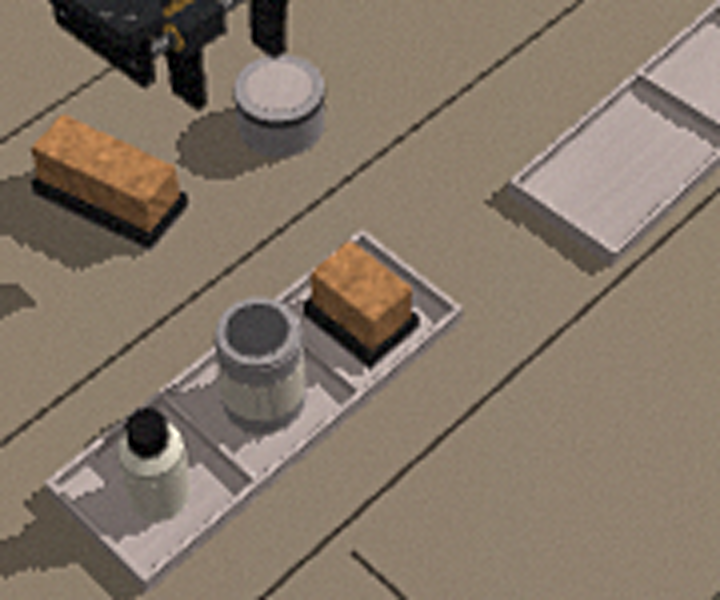

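View pics/w12.png

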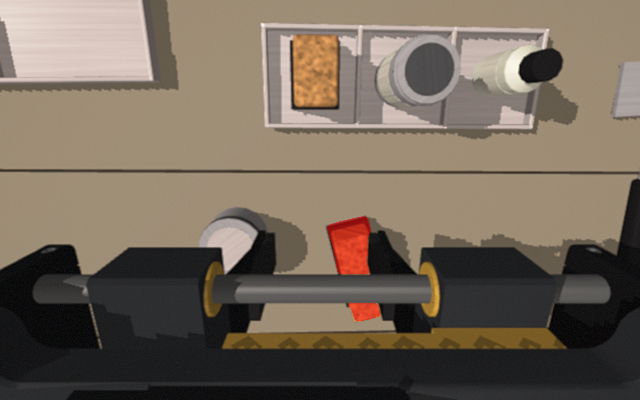

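{"name": "apply_moves", "arguments": {
  "steps": [
    {"x": -10,"y": -7,"z": -5,"spin": 0.075},
    {"x": -20,"y": -13,"z": -10,"spin": 0.075},
    {"x": -15,"y": -13,"z": -15,"spin": 0.075},
    {"x": -10,"y": -5,"z": -10,"spin": 0},
    {"x": 0,"y": 0,"z": -5,"spin": 0},
    {"x": 0,"y": 0,"z": 0,"spin": 0}
  ],
  "grip": 75
}}

```text
time_s: 29.5
position: [0.4594, -0.1312, 0.1114]
tcp_rot: [[0.246, 0.064, 0.967], [-0.968, -0.039, 0.249], [0.054, -0.997, 0.052]]
force: [-0.1, -0.2, 0.2]
opening: 0.859
```

```bash
python3 w.py long_block 13
```

```text
tcp [ 459.4 -131.2  111.4] jaw -75.7 ydir [ 0.064 -0.039 -0.997] t 29.5
[(0.94, [281.3, 192.3, 49.8, 122.7])]
fit [ 420.2 -132.8] 14.6 0.277
prior [ 421.2 -134.7] 13.6
```

View pics/w13.png

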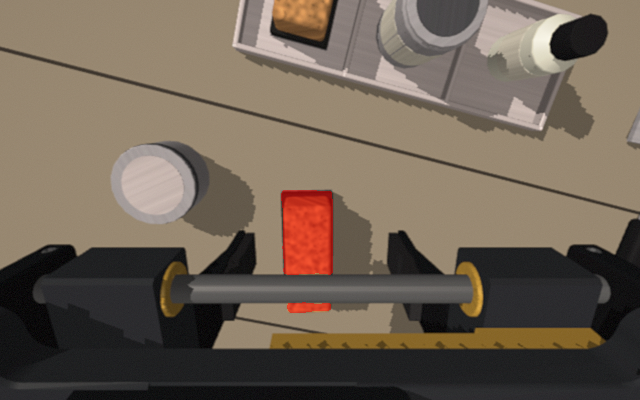

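{"name": "apply_moves", "arguments": {
  "steps": [
    {"x": -12,"y": -1,"z": -10,"spin": 0},
    {"x": -13,"y": -1,"z": -15,"spin": 0},
    {"x": -9,"y": 0,"z": -20,"spin": 0},
    {"x": 0,"y": 0,"z": -10,"spin": 0},
    {"x": 0,"y": 0,"z": 0,"spin": 0},
    {"x": 0,"y": 0,"z": 0,"spin": 0}
  ]
}}

```text
time_s: 30.2
position: [0.4339, -0.1342, 0.059]
tcp_rot: [[0.252, 0.079, 0.965], [-0.966, -0.047, 0.256], [0.066, -0.996, 0.064]]
force: [0.0, -0.2, -0.1]
opening: 0.862
```

```bash
python3 w.py - 14
```

```text
tcp [ 433.9 -134.2   59. ] jaw -75.4 ydir [ 0.079 -0.047 -0.996] t 30.2
```

View pics/w14.png

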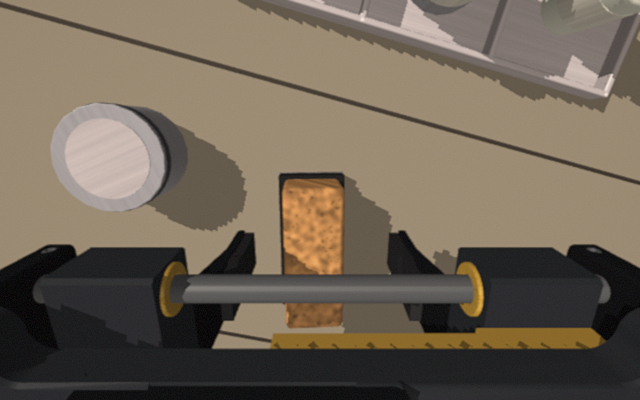

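{"name": "apply_moves", "arguments": {
  "steps": [
    {"x": 0,"y": 0,"z": 20,"spin": 0.1},
    {"x": 0,"y": 0,"z": 20,"spin": 0.15},
    {"x": 0,"y": 0,"z": 0,"spin": 0.15},
    {"x": 0,"y": 0,"z": 0,"spin": 0.15},
    {"x": 0,"y": 0,"z": 0,"spin": 0.15},
    {"x": 0,"y": 0,"z": 0,"spin": 0.15},
    {"x": 0,"y": 0,"z": 0,"spin": 0.15},
    {"x": 0,"y": 0,"z": 0,"spin": 0.15},
    {"x": 0,"y": 0,"z": 0,"spin": 0.15},
    {"x": 0,"y": 0,"z": 0,"spin": 0.15},
    {"x": 0,"y": 0,"z": 0,"spin": 0.15},
    {"x": 0,"y": 0,"z": 0,"spin": 0.15}
  ]
}}

```text
time_s: 31.45
position: [0.4441, -0.1362, 0.1124]
tcp_rot: [[0.901, 0.057, -0.431], [0.425, 0.092, 0.9], [0.09, -0.994, 0.059]]
force: [0.3, -0.4, -0.2]
opening: 0.858
```

{"name": "apply_moves", "arguments": {
  "steps": [
    {"x": 0,"y": 0,"z": 0,"spin": 0.15},
    {"x": 0,"y": 0,"z": 0,"spin": 0.15},
    {"x": 0,"y": 0,"z": 0,"spin": 0.15},
    {"x": 0,"y": 0,"z": 0,"spin": 0.15},
    {"x": 0,"y": 0,"z": 0,"spin": 0.15},
    {"x": 0,"y": 0,"z": 0,"spin": 0.15},
    {"x": 0,"y": 0,"z": 0,"spin": 0.15},
    {"x": 0,"y": 0,"z": 0,"spin": 0.15},
    {"x": 0,"y": 0,"z": 0,"spin": 0.12},
    {"x": 0,"y": 0,"z": 0,"spin": 0}
  ]
}}

```text
time_s: 32.45
position: [0.4524, -0.1384, 0.1223]
tcp_rot: [[-0.197, -0.055, -0.979], [0.977, 0.076, -0.201], [0.086, -0.996, 0.038]]
force: [-0.2, 0.5, -0.5]
opening: 0.862
```

{"name": "apply_moves", "arguments": {
  "steps": [
    {"x": 0,"y": 0,"z": 0,"spin": 0.15},
    {"x": 0,"y": 0,"z": 0,"spin": 0.15},
    {"x": 0,"y": 0,"z": 0,"spin": 0.15},
    {"x": 0,"y": 0,"z": 0,"spin": 0.15},
    {"x": 0,"y": 0,"z": 0,"spin": 0.15},
    {"x": -10,"y": 0,"z": -10,"spin": 0},
    {"x": -10,"y": 0,"z": -10,"spin": 0},
    {"x": 0,"y": 0,"z": 0,"spin": 0},
    {"x": 0,"y": 0,"z": 0,"spin": 0},
    {"x": 0,"y": 0,"z": 0,"spin": 0},
    {"x": 0,"y": 0,"z": 0,"spin": 0}
  ]
}}

```text
time_s: 33.55
position: [0.4474, -0.1166, 0.1051]
tcp_rot: [[-0.786, -0.092, -0.612], [0.617, -0.039, -0.786], [0.048, -0.995, 0.088]]
force: [-0.0, -0.1, 0.1]
opening: 0.861
```

{"name": "apply_moves", "arguments": {
  "steps": [
    {"x": -4,"y": -4,"z": 0,"spin": -0.14},
    {"x": -4,"y": -4,"z": 0,"spin": -0.14},
    {"x": -4,"y": -4,"z": 0,"spin": -0.14},
    {"x": -4,"y": -4,"z": 0,"spin": -0.13},
    {"x": 0,"y": 0,"z": 0,"spin": -0.11},
    {"x": 0,"y": 0,"z": 0,"spin": 0},
    {"x": 0,"y": 0,"z": 0,"spin": 0}
  ]
}}

```text
time_s: 34.25
position: [0.4352, -0.1362, 0.1077]
tcp_rot: [[-0.215, -0.089, -0.972], [0.976, 0.022, -0.218], [0.041, -0.996, 0.082]]
force: [0.2, -0.1, -0.7]
opening: 0.865
```

```bash
python3 w.py long_block 15; python3 -c "
from h import *
print(read_state()['joint_positions'])"
```

```text
tcp [ 435.2 -136.2  107.7] jaw 102.4 ydir [-0.089  0.022 -0.996] t 34.25
[(0.79, [293.4, 135.8, 58.0, 126.4])]
fit [ 418.3 -133. ] 14.6 0.048
prior [ 421.2 -134.7] 13.6
[ -30.43604004   31.24944559  108.61181883   -2.11491963   45.21416781
 -131.41764656]
```

View pics/w15.png

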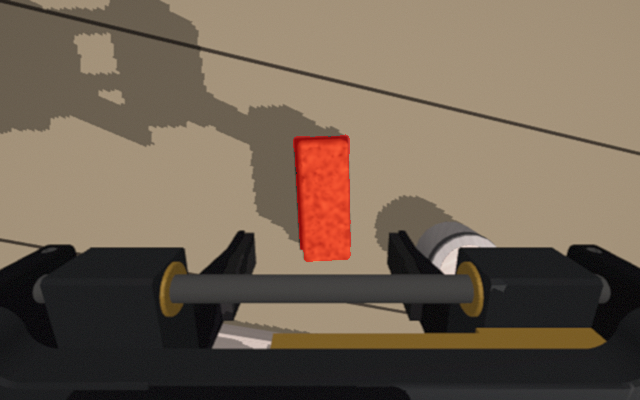

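{"name": "apply_moves", "arguments": {
  "steps": [
    {"x": -7,"y": 1,"z": -15,"spin": 0.035},
    {"x": -7,"y": 1,"z": -20,"spin": 0},
    {"x": 0,"y": 0,"z": -20,"spin": 0},
    {"x": 0,"y": 0,"z": -10,"spin": 0},
    {"x": 0,"y": 0,"z": 0,"spin": 0},
    {"x": 0,"y": 0,"z": 0,"spin": 0}
  ]
}}

```text
time_s: 34.95
position: [0.4233, -0.1341, 0.0419]
tcp_rot: [[-0.259, -0.085, -0.962], [0.965, 0.015, -0.261], [0.037, -0.996, 0.078]]
force: [0.1, 0.6, -0.9]
opening: 0.865
```

```bash
python3 w.py - 16
```

```text
tcp [ 423.3 -134.1   41.9] jaw 105.0 ydir [-0.085  0.015 -0.996] t 34.95
```

View pics/w16.png

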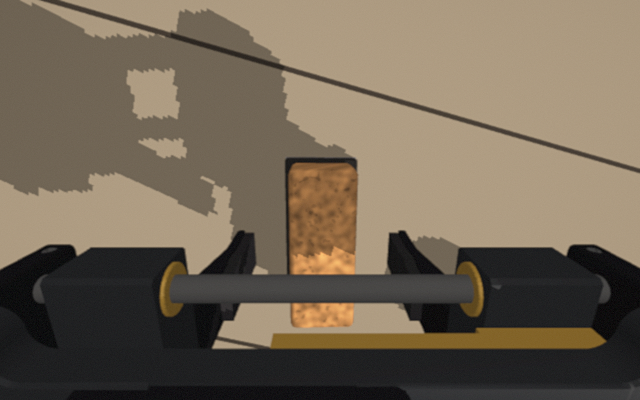

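Aligned; go down and grip.

{"name": "apply_moves", "arguments": {
  "steps": [
    {"x": -2,"y": 0,"z": -6,"spin": 0},
    {"x": -2,"y": 0,"z": -6,"spin": 0},
    {"x": 0,"y": 0,"z": -4,"spin": 0},
    {"x": 0,"y": 0,"z": 0,"spin": 0}
  ]
}}

```text
time_s: 35.4
position: [0.4204, -0.1348, 0.0265]
tcp_rot: [[-0.26, -0.081, -0.962], [0.965, 0.013, -0.262], [0.034, -0.997, 0.075]]
force: [0.2, 0.4, 0.4]
opening: 0.865
```

{"name": "apply_moves", "arguments": {
  "steps": [
    {"x": 0,"y": 0,"z": 0,"spin": 0},
    {"x": 0,"y": 0,"z": 0,"spin": 0},
    {"x": 0,"y": 0,"z": 0,"spin": 0},
    {"x": 0,"y": 0,"z": 0,"spin": 0},
    {"x": 0,"y": 0,"z": 0,"spin": 0},
    {"x": 0,"y": 0,"z": 0,"spin": 0},
    {"x": 0,"y": 0,"z": 0,"spin": 0},
    {"x": 0,"y": 0,"z": 0,"spin": 0}
  ],
  "grip": 20
}}

```text
time_s: 36.2
position: [0.4206, -0.135, 0.0269]
tcp_rot: [[-0.26, -0.081, -0.962], [0.965, 0.012, -0.262], [0.033, -0.997, 0.075]]
force: [-0.6, 0.6, -0.8]
opening: 0.414
```

{"name": "apply_moves", "arguments": {
  "steps": [
    {"x": 0,"y": 0,"z": 15,"spin": 0},
    {"x": 0,"y": 0,"z": 30,"spin": 0},
    {"x": 5,"y": 5,"z": 30,"spin": -0.05},
    {"x": 15,"y": 15,"z": 15,"spin": -0.1},
    {"x": 25,"y": 28,"z": 0,"spin": -0.14},
    {"x": 25,"y": 28,"z": 0,"spin": -0.14},
    {"x": 25,"y": 28,"z": 0,"spin": -0.14},
    {"x": 25,"y": 28,"z": 0,"spin": -0.14},
    {"x": 25,"y": 28,"z": 0,"spin": -0.14},
    {"x": 25,"y": 28,"z": 0,"spin": -0.14},
    {"x": 20,"y": 28,"z": 0,"spin": -0.14},
    {"x": 10,"y": 20,"z": 0,"spin": -0.14}
  ]
}}

```text
time_s: 37.4
position: [0.6238, 0.1096, 0.1185]
tcp_rot: [[0.874, -0.005, -0.485], [0.484, 0.088, 0.871], [0.038, -0.996, 0.079]]
force: [-0.6, -0.9, -1.4]
opening: 0.415
```

{"name": "apply_moves", "arguments": {
  "steps": [
    {"x": 8,"y": 3,"z": -5,"spin": -0.12},
    {"x": 6,"y": 3,"z": -15,"spin": -0.12},
    {"x": 3,"y": 0,"z": -20,"spin": -0.12},
    {"x": 0,"y": 0,"z": -15,"spin": -0.12},
    {"x": 0,"y": 0,"z": 0,"spin": 0},
    {"x": 0,"y": 0,"z": 0,"spin": 0}
  ]
}}

```text
time_s: 38.0
position: [0.64, 0.1212, 0.0594]
tcp_rot: [[0.999, 0.034, -0.017], [0.014, 0.079, 0.997], [0.035, -0.996, 0.079]]
force: [-0.3, -1.0, -1.1]
opening: 0.416
```

```bash
python3 w.py - 17; python3 c.py long_block .03 "(.646,.123,1.57)" p8
```

```text
tcp [640.  121.2  59.4] jaw 0.8 ydir [ 0.034  0.079 -0.996] t 38.0
tcp [639.7 121.2  59.4] f [-1.  -0.9 -2. ] ydir [ 0.033  0.079 -0.996] op 0.414 t 38.05
top none
scene 0.56 [631.9 108.5] 114.0 0.417
```

View pics/w17.png

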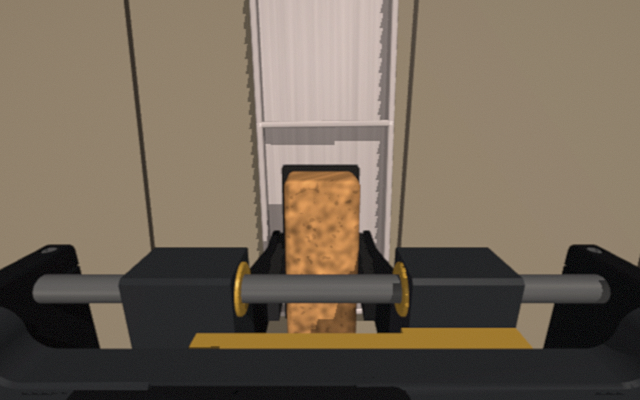

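View pics/scenep8.png

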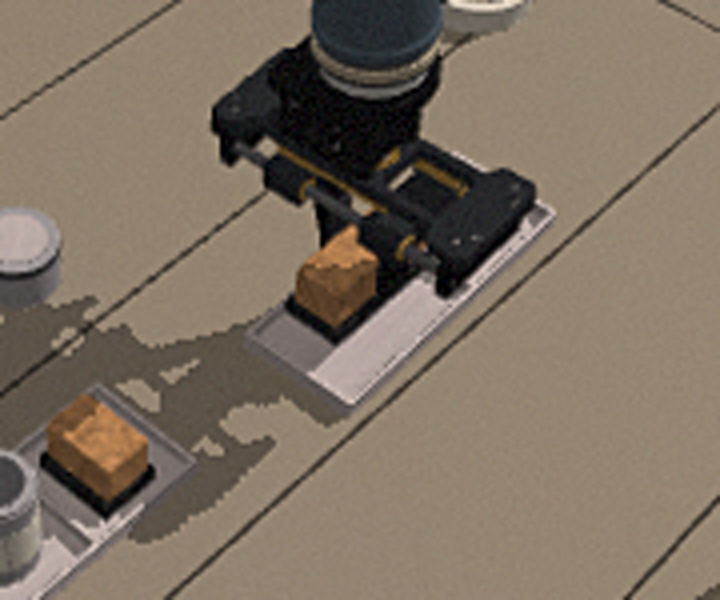

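{"name": "apply_moves", "arguments": {
  "steps": [
    {"x": 3,"y": 1,"z": -4,"spin": 0.015},
    {"x": 3,"y": 1,"z": -5,"spin": 0},
    {"x": 0,"y": 0,"z": -6,"spin": 0},
    {"x": 0,"y": 0,"z": 0,"spin": 0}
  ]
}}

```text
time_s: 38.65
position: [0.6488, 0.1229, 0.0461]
tcp_rot: [[0.999, 0.039, -0.032], [0.029, 0.08, 0.996], [0.041, -0.996, 0.079]]
force: [-0.5, 0.2, -0.9]
opening: 0.412
```

```bash
python3 w.py - 18
```

```text
tcp [648.8 122.9  46.1] jaw 1.7 ydir [ 0.039  0.08  -0.996] t 38.65
```

View pics/w18.png

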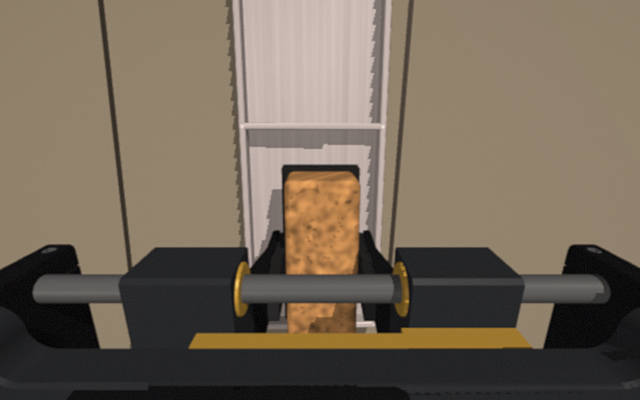

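{"name": "apply_moves", "arguments": {
  "steps": [
    {"x": -2,"y": 0,"z": -4,"spin": 0},
    {"x": -1,"y": 0,"z": -4,"spin": 0},
    {"x": 0,"y": 0,"z": -3,"spin": 0},
    {"x": 0,"y": 0,"z": 0,"spin": 0}
  ]
}}

```text
time_s: 39.1
position: [0.6454, 0.1229, 0.0343]
tcp_rot: [[0.999, 0.039, -0.032], [0.029, 0.08, 0.996], [0.041, -0.996, 0.079]]
force: [-0.2, 0.1, -0.9]
opening: 0.415
```

{"name": "apply_moves", "arguments": {
  "steps": [
    {"x": 0,"y": 0,"z": -2,"spin": 0},
    {"x": 0,"y": 0,"z": -2,"spin": 0},
    {"x": 0,"y": 0,"z": -2,"spin": 0}
  ]
}}

```text
time_s: 39.4
position: [0.6457, 0.123, 0.0309]
tcp_rot: [[0.999, 0.039, -0.033], [0.03, 0.08, 0.996], [0.041, -0.996, 0.079]]
force: [-3.6, -2.3, 18.0]
opening: 0.418
```

{"name": "apply_moves", "arguments": {
  "steps": [
    {"x": 0,"y": 0,"z": 0,"spin": 0}
  ]
}}

```text
time_s: 39.5
position: [0.6459, 0.123, 0.0318]
tcp_rot: [[0.999, 0.039, -0.033], [0.03, 0.08, 0.996], [0.042, -0.996, 0.079]]
force: [0.6, -0.3, -1.6]
opening: 0.414
```

{"name": "apply_moves", "arguments": {
  "steps": [
    {"x": 0,"y": 0,"z": 0,"spin": 0},
    {"x": 0,"y": 0,"z": 0,"spin": 0},
    {"x": 0,"y": 0,"z": 0,"spin": 0},
    {"x": 0,"y": 0,"z": 0,"spin": 0},
    {"x": 0,"y": 0,"z": 8,"spin": 0},
    {"x": 0,"y": 0,"z": 20,"spin": 0},
    {"x": 0,"y": 0,"z": 35,"spin": 0},
    {"x": 0,"y": 0,"z": 35,"spin": 0},
    {"x": -10,"y": -5,"z": 20,"spin": 0.15},
    {"x": -10,"y": -10,"z": 0,"spin": 0.15},
    {"x": -10,"y": -10,"z": 0,"spin": 0.15},
    {"x": -10,"y": -10,"z": 0,"spin": 0.15}
  ],
  "grip": 55
}}

```text
time_s: 40.7
position: [0.6064, 0.0884, 0.158]
tcp_rot: [[0.804, -0.006, -0.595], [0.593, 0.087, 0.8], [0.047, -0.996, 0.074]]
force: [0.8, -0.8, 0.3]
opening: 0.631
```

{"name": "apply_moves", "arguments": {
  "steps": [
    {"x": -10,"y": -10,"z": 0,"spin": 0.15},
    {"x": -10,"y": -10,"z": 0,"spin": 0.15},
    {"x": -10,"y": -10,"z": 0,"spin": 0.15},
    {"x": -10,"y": -10,"z": 0,"spin": 0.15},
    {"x": -10,"y": -10,"z": 0,"spin": 0.15},
    {"x": -10,"y": -10,"z": 0,"spin": 0.15},
    {"x": -10,"y": -10,"z": 0,"spin": 0.15},
    {"x": -20,"y": -10,"z": 0,"spin": 0.15},
    {"x": -20,"y": -10,"z": 0,"spin": 0},
    {"x": -20,"y": -10,"z": 0,"spin": 0},
    {"x": 0,"y": 0,"z": 0,"spin": 0}
  ],
  "grip": 87
}}

```text
time_s: 41.8
position: [0.4721, -0.0164, 0.1646]
tcp_rot: [[-0.264, -0.077, -0.962], [0.963, 0.028, -0.267], [0.047, -0.997, 0.067]]
force: [-0.7, 0.1, -0.5]
opening: 1.004
```

```bash
python3 w.py low_tin 19;  python3 c.py long_block .004 "(.646,.123,1.59)" p9
```

```text
tcp [472.1 -16.4 164.6] jaw 105.3 ydir [-0.077  0.028 -0.997] t 41.8
[(0.9, [294.5, 147.5, 68.6, 62.4])]
fit [450.5  -8.8] 9.7 0.029
prior [454.3 -10.1] 8.1
tcp [475.6 -16.3 164.9] f [ 1.   0.9 -0.1] ydir [-0.072  0.027 -0.997] op 0.999 t 41.9
top 0.74 [646.2 121.7] 94.0 0.181
scene 0.56 [648.1 119.4] 93.8 0.063
```

View pics/w19.png

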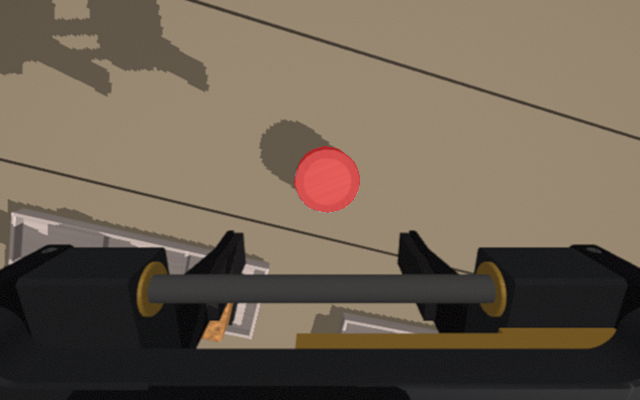

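View pics/scenep9.png

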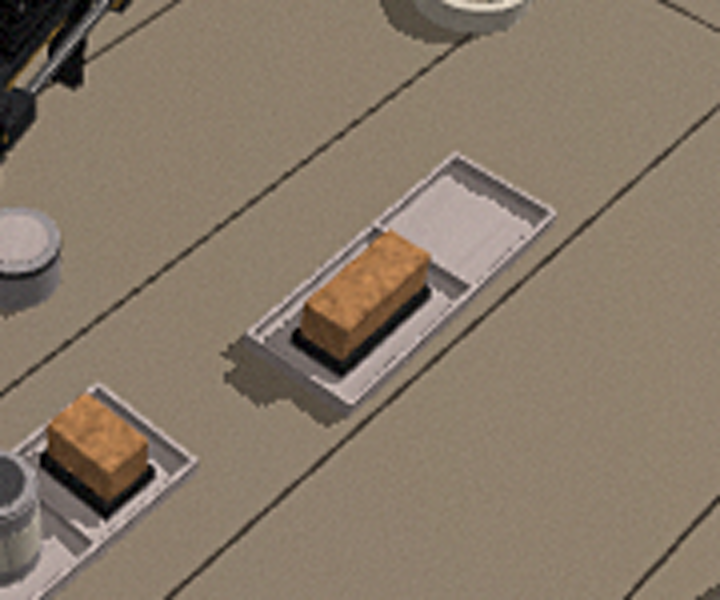

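{"name": "apply_moves", "arguments": {
  "steps": [
    {"x": -8,"y": 2,"z": -20,"spin": 0},
    {"x": -8,"y": 2,"z": -25,"spin": 0},
    {"x": -7,"y": 2,"z": -25,"spin": 0},
    {"x": 0,"y": 0,"z": -15,"spin": 0},
    {"x": 0,"y": 0,"z": 0,"spin": 0},
    {"x": 0,"y": 0,"z": 0,"spin": 0}
  ]
}}

```text
time_s: 42.7
position: [0.4589, -0.009, 0.0774]
tcp_rot: [[-0.27, -0.064, -0.961], [0.962, 0.024, -0.272], [0.041, -0.998, 0.055]]
force: [0.3, -0.2, 0.2]
opening: 0.998
```

```bash
python3 w.py low_tin 20
```

```text
tcp [458.9  -9.   77.4] jaw 105.7 ydir [-0.064  0.024 -0.998] t 42.7
[(0.93, [273.8, 170.4, 90.7, 92.0])]
fit [450.7  -8.9] -0.1 0.039
prior [454.3 -10.1] 8.1
```

View pics/w20.png

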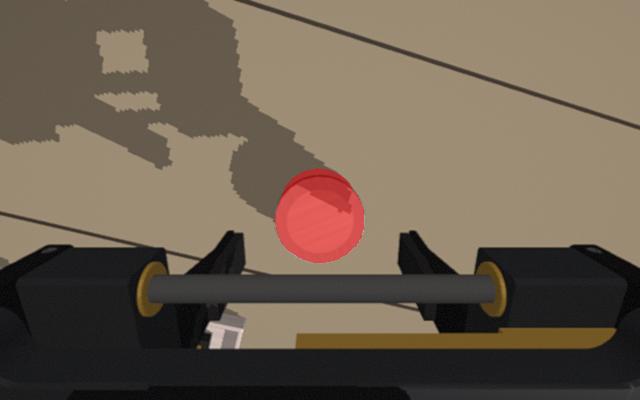

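Centred between the jaws (tin at column 320). Descend.

{"name": "apply_moves", "arguments": {
  "steps": [
    {"x": -4,"y": 0,"z": -15,"spin": 0},
    {"x": -3,"y": 0,"z": -15,"spin": 0},
    {"x": 0,"y": 0,"z": -12,"spin": 0},
    {"x": 0,"y": 0,"z": -6,"spin": 0},
    {"x": 0,"y": 0,"z": 0,"spin": 0}
  ]
}}

```text
time_s: 43.3
position: [0.4581, -0.0104, 0.0331]
tcp_rot: [[-0.271, -0.049, -0.961], [0.962, 0.02, -0.272], [0.033, -0.999, 0.041]]
force: [-0.4, 0.6, 0.3]
opening: 0.999
```

```bash
python3 w.py - 21
```

```text
tcp [458.1 -10.4  33.1] jaw 105.7 ydir [-0.049  0.02  -0.999] t 43.3
```

View pics/w21.png

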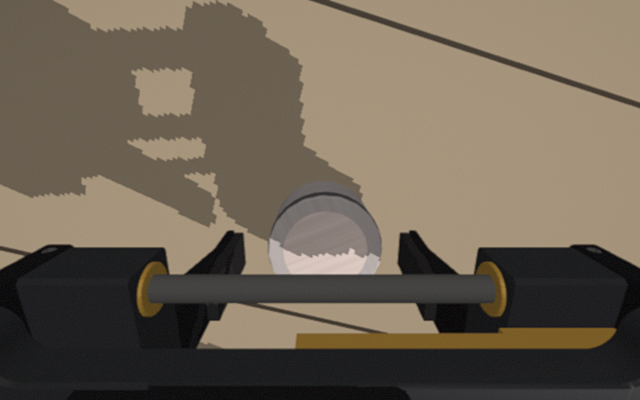

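{"name": "apply_moves", "arguments": {
  "steps": [
    {"x": -3,"y": 0,"z": -3,"spin": 0},
    {"x": -3,"y": 0,"z": -3,"spin": 0},
    {"x": -1,"y": 0,"z": -3,"spin": 0},
    {"x": 0,"y": 0,"z": 0,"spin": 0}
  ]
}}

```text
time_s: 43.75
position: [0.452, -0.0108, 0.0256]
tcp_rot: [[-0.271, -0.044, -0.961], [0.962, 0.019, -0.272], [0.03, -0.999, 0.037]]
force: [-0.5, 0.6, -0.7]
opening: 1.0
```

{"name": "apply_moves", "arguments": {
  "steps": [
    {"x": 0,"y": 0,"z": 0,"spin": 0},
    {"x": 0,"y": 0,"z": 0,"spin": 0},
    {"x": 0,"y": 0,"z": 0,"spin": 0},
    {"x": 0,"y": 0,"z": 0,"spin": 0},
    {"x": 0,"y": 0,"z": 0,"spin": 0},
    {"x": 0,"y": 0,"z": 0,"spin": 0}
  ],
  "grip": 40
}}

```text
time_s: 44.35
position: [0.4522, -0.0108, 0.0257]
tcp_rot: [[-0.271, -0.044, -0.961], [0.962, 0.019, -0.272], [0.03, -0.999, 0.037]]
force: [0.6, 0.0, -0.3]
opening: 0.669
```

```bash
python3 w.py - 22
```

```text
tcp [452.2 -10.8  25.7] jaw 105.8 ydir [-0.044  0.019 -0.999] t 44.35
```

View pics/w22.png

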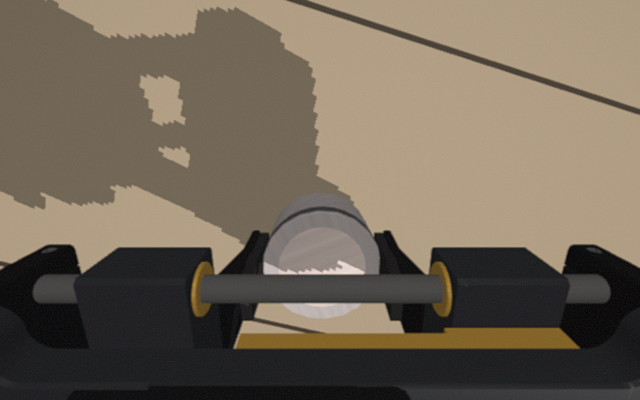

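{"name": "apply_moves", "arguments": {
  "steps": [
    {"x": 0,"y": 0,"z": 10,"spin": 0},
    {"x": 0,"y": 0,"z": 25,"spin": 0},
    {"x": 5,"y": 5,"z": 30,"spin": -0.05},
    {"x": 12,"y": 15,"z": 15,"spin": -0.1},
    {"x": 20,"y": 27,"z": 0,"spin": -0.14},
    {"x": 20,"y": 27,"z": 0,"spin": -0.14},
    {"x": 20,"y": 27,"z": 0,"spin": -0.14},
    {"x": 20,"y": 27,"z": 0,"spin": -0.14},
    {"x": 20,"y": 27,"z": 0,"spin": -0.14},
    {"x": 20,"y": 27,"z": 0,"spin": -0.14},
    {"x": 20,"y": 27,"z": 0,"spin": -0.14},
    {"x": 15,"y": 20,"z": 0,"spin": -0.14}
  ]
}}

```text
time_s: 45.6
position: [0.6222, 0.2256, 0.1136]
tcp_rot: [[0.868, 0.005, -0.497], [0.496, 0.055, 0.867], [0.032, -0.998, 0.045]]
force: [0.4, 0.1, -2.4]
opening: 0.668
```

{"name": "apply_moves", "arguments": {
  "steps": [
    {"x": 8,"y": 4,"z": -5,"spin": -0.12},
    {"x": 7,"y": 4,"z": -15,"spin": -0.12},
    {"x": 0,"y": 0,"z": -20,"spin": -0.12},
    {"x": 0,"y": 0,"z": -15,"spin": -0.12},
    {"x": 0,"y": 0,"z": 0,"spin": 0},
    {"x": 0,"y": 0,"z": 0,"spin": 0}
  ]
}}

```text
time_s: 46.2
position: [0.6363, 0.2385, 0.0585]
tcp_rot: [[0.999, 0.029, -0.028], [0.027, 0.044, 0.999], [0.03, -0.999, 0.043]]
force: [0.4, -0.1, -2.5]
opening: 0.673
```

```bash
python3 w.py - 23; python3 c.py low_tin .03 "(.643,.237,0)" p10
```

```text
tcp [636.3 238.5  58.5] jaw 1.5 ydir [ 0.029  0.044 -0.999] t 46.2
tcp [636.1 238.4  58.6] f [-0.9 -0.2 -2.4] ydir [ 0.029  0.044 -0.999] op 0.669 t 46.25
top none
scene 0.56 [633.9 238.3] 13.9 0.144
```

View pics/w23.png

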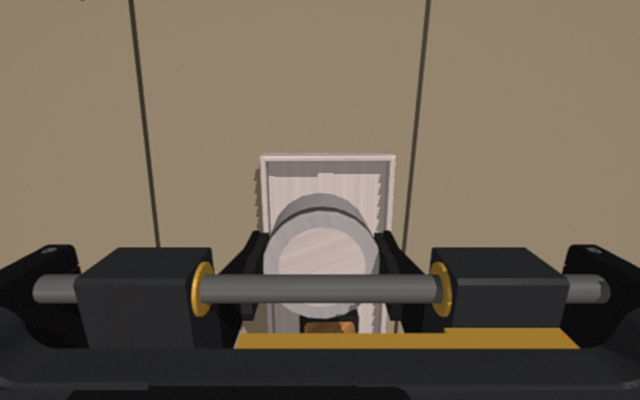

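View pics/scenep10.png

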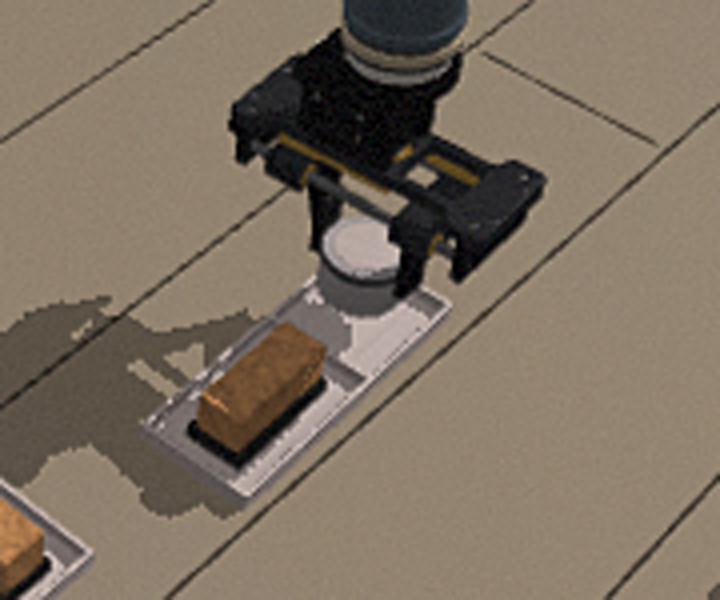

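{"name": "apply_moves", "arguments": {
  "steps": [
    {"x": 3,"y": 0,"z": -4,"spin": 0},
    {"x": 3,"y": -1,"z": -5,"spin": 0},
    {"x": 0,"y": 0,"z": -6,"spin": 0},
    {"x": 0,"y": 0,"z": 0,"spin": 0}
  ]
}}

```text
time_s: 46.85
position: [0.6451, 0.2371, 0.0449]
tcp_rot: [[0.999, 0.035, -0.027], [0.026, 0.045, 0.999], [0.036, -0.998, 0.044]]
force: [-1.1, 1.3, -2.8]
opening: 0.673
```

{"name": "apply_moves", "arguments": {
  "steps": [
    {"x": -2,"y": 0,"z": -4,"spin": 0},
    {"x": 0,"y": 0,"z": -4,"spin": 0},
    {"x": 0,"y": 0,"z": -3,"spin": 0},
    {"x": 0,"y": 0,"z": 0,"spin": 0}
  ]
}}

```text
time_s: 47.25
position: [0.6423, 0.2371, 0.0321]
tcp_rot: [[0.999, 0.033, -0.027], [0.026, 0.045, 0.999], [0.034, -0.998, 0.044]]
force: [0.6, 0.5, -2.7]
opening: 0.674
```

{"name": "apply_moves", "arguments": {
  "steps": [
    {"x": 0,"y": 0,"z": -2,"spin": 0},
    {"x": 0,"y": 0,"z": -2,"spin": 0},
    {"x": 0,"y": 0,"z": -2,"spin": 0}
  ]
}}

```text
time_s: 47.55
position: [0.6426, 0.2373, 0.0298]
tcp_rot: [[0.999, 0.033, -0.028], [0.026, 0.045, 0.999], [0.035, -0.998, 0.044]]
force: [-3.1, -1.3, 10.1]
opening: 0.674
```

{"name": "apply_moves", "arguments": {
  "steps": [
    {"x": 0,"y": 0,"z": -2,"spin": 0},
    {"x": 0,"y": 0,"z": 0,"spin": 0}
  ]
}}

```text
time_s: 47.75
position: [0.6428, 0.2373, 0.0306]
tcp_rot: [[0.999, 0.034, -0.028], [0.027, 0.045, 0.999], [0.035, -0.998, 0.044]]
force: [-0.2, -0.6, -3.4]
opening: 0.674
```

{"name": "apply_moves", "arguments": {
  "steps": [
    {"x": 0,"y": 0,"z": 0,"spin": 0},
    {"x": 0,"y": 0,"z": 0,"spin": 0},
    {"x": 0,"y": 0,"z": 0,"spin": 0},
    {"x": 0,"y": 0,"z": 0,"spin": 0},
    {"x": 0,"y": 0,"z": 8,"spin": 0},
    {"x": 0,"y": 0,"z": 20,"spin": 0},
    {"x": 0,"y": 0,"z": 35,"spin": 0},
    {"x": 0,"y": 0,"z": 35,"spin": 0},
    {"x": -20,"y": 0,"z": 30,"spin": 0},
    {"x": -35,"y": 0,"z": 20,"spin": 0},
    {"x": -35,"y": 0,"z": 0,"spin": 0},
    {"x": -35,"y": 0,"z": 0,"spin": 0}
  ],
  "grip": 78
}}

```text
time_s: 48.95
position: [0.5221, 0.2371, 0.1882]
tcp_rot: [[0.998, 0.049, -0.026], [0.023, 0.048, 0.999], [0.051, -0.998, 0.047]]
force: [0.8, -1.0, -0.3]
opening: 0.897
```

{"name": "apply_moves", "arguments": {
  "steps": [
    {"x": -35,"y": 0,"z": 0,"spin": 0},
    {"x": -20,"y": 0,"z": 0,"spin": 0},
    {"x": 0,"y": 0,"z": 0,"spin": 0},
    {"x": 0,"y": 0,"z": 0,"spin": 0},
    {"x": 0,"y": 0,"z": 0,"spin": 0}
  ]
}}

```text
time_s: 49.45
position: [0.4623, 0.2374, 0.1921]
tcp_rot: [[0.998, 0.052, -0.028], [0.025, 0.049, 0.998], [0.054, -0.997, 0.048]]
force: [0.0, -0.1, 0.2]
opening: 0.897
```

```bash
cat > z.py <<'E'
from h import *
g={'tall_tin':(.609,-.17,0),'slim_bottle':(.61,-.254,0),'short_block':(.609,-.087,0),'long_block':(.646,.123,1.6),'low_tin':(.643,.237,0)}
for cam in('top','scene'):
    im=imaging.capture(cam);P=imaging.camera_params(cam)
    cv2.imwrite(f'pics/{cam}end.png',im[...,::-1])
    if cam=='scene': cv2.imwrite('pics/zoom.png',cv2.resize(im[130:330,220:460,::-1],None,fx=3,fy=3,interpolation=cv2.INTER_CUBIC))
    for n in g:
        for r in spotter.cut_out(n,cam)[:1]:
            q,f=fit(n,[(P,r['mask'].astype(float))],g[n],.004);print(cam,n,round(r['score'],2),np.round(q[:2]*1000,1),np.degrees(q[2]).round(1),round(f,3))
    for n in ('tape_roll','filling_knife'):
        for r in spotter.cut_out(n,cam)[:1]: print(cam,n,round(r['score'],2),r['rect'])
E
python3 z.py
```

```text
top tall_tin 0.64 [ 608.3 -168.2] 4.2 0.067
top slim_bottle 0.69 [ 612.8 -254.5] 5.4 0.075
top short_block 0.6 [607.6 -88.2] 0.8 0.079
top low_tin 0.6 [643.3 237.1] 12.1 0.073
top tape_roll 0.51 [171.0, 221.9, 16.7, 11.1]
top filling_knife 0.82 [440.8, 163.5, 35.4, 73.1]
scene tall_tin 0.77 [ 608.4 -168.8] -1.2 0.136
scene slim_bottle 0.96 [ 613.1 -254.4] 5.4 0.086
scene short_block 0.82 [611.4 -89.1] -2.1 0.095
scene long_block 0.75 [647.6 120.6] 93.8 0.128
scene low_tin 0.74 [642.3 237.4] 11.7 0.1
scene tape_roll 0.8 [400.2, 110.1, 29.4, 25.1]
scene filling_knife 0.79 [144.4, 275.6, 84.2, 83.7]
```

View pics/zoom.png

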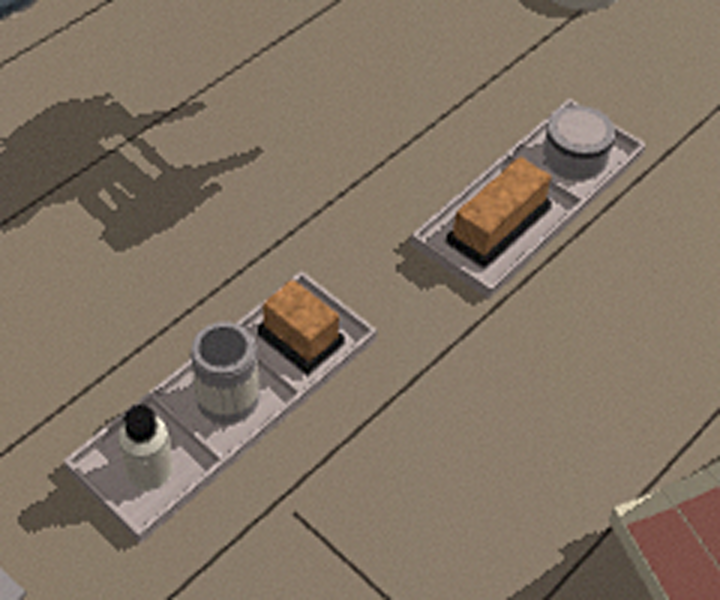

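View pics/topend.png

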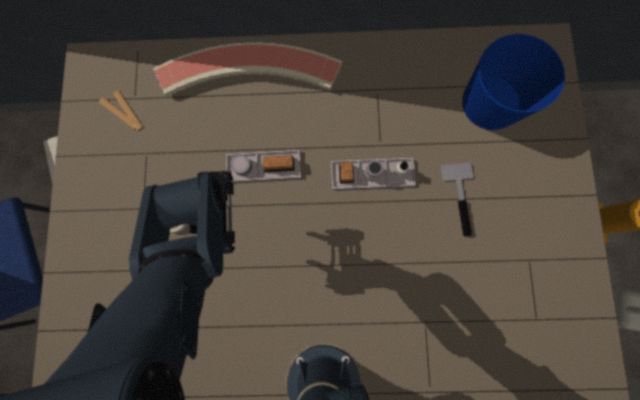

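```bash
python3 -c "
from rig import job
print(job.hand_in())"
```

```text
the job is handed in; nothing more can be done
None
```

Both kits are made up and the job is handed in, at about 50 s of the 112 s allowed.

- **Filling kit:** the tall tin is in the middle compartment, about 1–2 mm off its centre. The slim bottle is in the -y end compartment and the short block in the +y end one.
- **Finishing kit:** the long block is in the long compartment and the low tin in the short one.
- **Order and setting down:** I placed things in the order you listed them. I lowered each until the wrist force showed it on the tray floor, at most about 24 N, and only then opened the gripper.

**Last checks**
- The final scene and top pictures show all five items upright and inside their compartments. Each measures within about 4 mm of its compartment's centre.
- The tape roll and the filling knife lie where they were in the first scene picture, judged by eye. In the last top picture the arm partly hides the tape roll.
- The gripper was clear of everything, with the tool point at 0.19 m height and no force on it.

**What disagreed or failed**
- The gripper tilted by up to about 6° during the job because the moves cannot correct tilt. I worked around it by turning the wrist and by pressing each item gently onto the floor.
- The last top picture gave no detection of the long block. The scene picture puts it about 2° off the tray's axis.
- The networks missed a held item several times when the gripper hid it. I then used the wrist picture or the force reading instead.

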